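Hang a tack bin back in its saddle between two full bins

ROBOT

A 7-joint arm with a two-finger parallel gripper is mounted at the origin on the work surface. World frame = base frame: x ahead of the robot, y to its left, z up, the work surface at z = 0. Lengths are in m, angles in rad, forces in N, time in s.
With the tool pointing down it reaches from about 0.4 to 0.9 m from the base axis. Payload 5.6 kg.
Tool frame: the origin (TCP) lies on the centre line of the jaws, within the pads' length; the fingertips stand 22 mm ahead of it and the grasp point (between the pads) lies 3 mm ahead of it; y points along the fingers, z is the direction in which the jaws open and shut, and the axes are right-handed (so a half turn about y gives the same grasp; the last joint's range is limited). The gripper opens to 92 mm and grips with 3 to 60 N. Pads are 20 mm wide; open, the fingers measure 128 mm over their backs; the gripper's body (75 mm by 189 mm) begins 69 mm behind the grasp point.
Start: joints at [1.277, 0.468, -0.012, 1.603, 0.006, 1.071, -0.056], TCP at [0.161, -0.63, 0.209] pointing down, gripper open.
Joint ranges: [-2.53, 2.53], [-0.31, 2.02], [-1.57, 1.55], [0.28, 2.44], [-1.29, 4.43], [0.15, 1.84], [-2.92, 2.92]. Speed limits (rad/s): [2.57, 2.57, 3.14, 3.14, 3.14, 3.14, 3.14].

INTERFACE

Orientations are given as a 3x3 rotation matrix whose columns are the frame's x, y, z axes.
In Python, from station import arm gives the robot as it stands. The module is installed in compiled form; this text tells all that it offers.
- The arm moves only by the tool send_rows, never from a script. Its argument "targets" is a list of rows, each an object with "fingers": the opening, from 0 (shut) to 1 (fully open); "delta_pos": the shift along the world's x, y, z scaled (see below), a list of three; "twist": the turn, a rotation vector about the world's x, y, z scaled (see below), a list of three. In form: [{"fingers": fingers, "delta_pos": [dx, dy, dz], "twist": [ax, ay, az]}, ...]. A call has 1 to 10 rows; each row shifts and turns the pose as measured when the row begins; what a row does not reach is not made up. The controller multiplies each number of a shift by 0.05 m and each number of a turn by 6 degrees. A row lasts 1/10 s, in which the tool goes at most 50 mm and 8.59 degrees, less where a joint would pass 70% of its speed; a pose out of reach is approached as far as the arm can. A call with a number of a shift or a turn outside -1 to 1 is refused whole. A call with a gripper value outside its range is refused whole. The fingers move at their own pace and stop on an object; "squeeze" is the grip in N (left out, the last holds). Time passes only in rows, so rows that do not move let the fingers close. It gives the time, the measured TCP pose, the force and the opening at its end, in the units of the state.
- arm.sense(): the state, without advancing time (a new reading comes with each control period).
- arm.capture(name): name is "side" or "top"; returns a dict with "color" (420x560x3 uint8, red, green, blue), "fx", "fy", "cx", "cy" (pixels), "extrinsics" (4x4, takes a point from world to camera coordinates). Camera axes: x right, y down, z forward; pixel columns grow to the right and rows downward; lengths in m; the calibration is good to about 2 mm. A picture is of the moment at which its call begins. There is no depth.
- arm.finish_job(): hands the job in, once; it reports no verdict.
The state is a dict: "time": time; "joint_pos": joint angles; "qvel": joint speeds; "joint_efforts": joint torques, N m; "ee_pos": TCP position; "eef_rot": TCP orientation; "wrist_force": force on the tool from outside, world axes, zero at the start; "wrist_torque": the same for the moment, N m; "opening": finger opening in m.
Only numpy, scipy, OpenCV 4.12 (cv2) and the standard library are available. Lean on these libraries where they do the work, as an engineer would, in place of code of your own. Each camera call takes 0.05 s, during which the arm holds its last target.

TASK

Hang the empty tack bin that stands on the bench back on the rack, in the free place between the two full bins: lower its hook over the top bar and feel along the bar for the free saddle clip, pressing only lightly (never more than about 20 N), until the hook drops fully home on the bar. Leave the two full bins hanging where they are, do not press hard on them, and do not disturb the other things on the bench.

Things in the scene. Friction and masses are not known exactly. Their poses are not given: they have to be found in the camera images.
- bin_tray (a point): The empty tack bin to be hung, standing on the bench: an open sheet-metal tray 70 (x) x 60 (y) x 70 (z) mm, 0.12 to 0.24 kg. Point: the tray's centre, 35 mm up. Axes of all three bin points: x from the tray's front to its back (the hook side), y to its left, z up. A flat steel strap, 4 mm thick and 20 mm wide, runs up the back and ends in a hook with a grip on top.
- bin_grip (a point): Centre of the black moulded grip on top of the empty bin's hook: 16 (x) x 24 (y) x 44 (z) mm, to be taken across x or y. It lies 48 mm in +x and 99 mm above the tray's centre. The hook's top plate, 6 mm thick, begins 22 mm below this point and reaches from 13 mm before it to 14 mm behind it, so fingers closing across x must not reach lower than 20 mm below it.
- bin_hook (a point): Middle of the underside of the hook's top plate on the empty bin, 30 mm straight below the grip's centre, 104 mm above the tray's base. The hook opens downwards: the strap's rear face is 9 mm before this point (-x), the inner face of a 5 mm thick tongue 9 mm behind it (+x); the tongue reaches 22 mm below it. Plate, strap and tongue are all 20 mm wide (y).
- rail_top (a point): Rack fixed on the bench: middle of the top face of its upper steel bar, 175 mm up. Bar: 310 mm along y, 12 mm thick (x from -6 to +6), 25 mm high. x points away from the side where bins hang (-x), z up. Posts behind the bar at y = +-140 mm end 6 mm above it. A hook that is fully home has bin_hook at z = 0, x = 0 to +4 mm from here, with the bin's x along the rack's x.
- rack: The rack (same axes; origin on the bench below rail_top). Three saddle clips on the upper bar: each a pair of round-topped lugs 10 mm high, 6 mm thick, 12 mm deep (x), with a 23 mm opening (y) into which a hook drops onto the bar. Two, at y = +-69 mm, hold full bins. The free one is centred 5 to 9 mm to the left or right of y = 0: not measured, see or feel for it.
- low_bar (a point): Middle of the top of the rack's lower bar, 70 mm below rail_top, 12 mm thick, 20 mm high: it keeps hanging straps upright. A spare clip on it is of no use. Above: a hook lowered beside the free clip's opening stands on a lug, 10 mm above the upper bar; slid along the bar under a light press it drops in once within about 3 mm of the opening's centre.
- deep_bin_hook (a point): A full tack bin hanging on the rack, tray 85 (x) x 60 (y) x 62 (z) mm, 0.34 kg, with the same hook and grip as the empty one. Point: as bin_hook, the middle of the underside of its hook's plate; its tray's base is 104 mm below, its grip ends 50 mm above. It may hang on either side of the free place and can shift 1.5 mm in its clip.
- tall_bin_hook (a point): The other full tack bin on the rack, tray 62 (x) x 60 (y) x 78 (z) mm, 0.30 kg; same point, hook and grip: tray's base 104 mm below, grip up to 50 mm above. The gap between the two full trays is about 78 mm, for the 60 mm wide empty bin; seated, the empty bin may just touch one of them.
- hammer_grip (a point): Cobbler's hammer, 250 mm long, lying on the bench; a point on its handle, 13 mm up.
- nail_tub: Low white plastic tub of nails, 110 x 85 x 40 mm, on the bench; origin at the centre of its underside.
- awl: Awl with a wooden handle, 140 mm long, lying on the bench; origin on the bench below its middle.
- last: Green plastic shoe last, 200 mm long, 95 mm high, on the bench; origin at the centre of its underside.
- pincers: Lasting pincers, 170 mm long, lying on the bench; origin on the bench below their middle.
- cement_tin: Tin of cement, 84 mm in diameter, 105 mm high, on the bench; origin at the centre of its underside.
Things that resemble listed ones, but are neither listed nor needed, are in the scene too. Leave any orange or purple look-alike of the part that bears bin_tray alone.

How it is judged:
By the outcome, as a careful person would: the job done as asked, in the order asked, and still so for the second after the job is handed in, with the robot touching nothing.
It also fails if it takes over 67 s, if anything falls off the work surface, if the arm or the gripper's body presses on something with over 40 N, if the wrist force passes 120 N, or if a joint passes its speed limit or range.

## Working session

There is one attempt and no reset: what is moved stays moved. The work goes in short steps, Python scripts to look and compute and a tool call to move; the robot and the scene stay as the last step left them, time stands still between calls to the robot, and variables do not carry over. Pictures are saved under pics/ and viewed, and the job is handed in when it is done.

Besides the shell and the picture viewer there is one more tool, called after "Emit:" as name(argument=value, ...) on one line, values as JSON. send_rows: Moves the arm, as the interface text tells. Shifts and turns lie within -1 to 1; 1 stands for 0.05 m of shift or 6 degrees of turn. Its arguments: {"type":"object","properties":{"targets":{"type":"array"},"squeeze":{"type":"number"}},"required":["targets"]}

```bash
mkdir -p pics; ls; python3 - <<'E'
from station import arm
import cv2,numpy as np
s=arm.sense()
for k,v in s.items(): print(k,np.round(v,3).tolist())
for n in("side","top"):
    c=arm.capture(n); cv2.imwrite(f"pics/{n}0.png",c["color"][:,:,::-1]); print(n,c["fx"],c["fy"],c["cx"],c["cy"]); print(np.round(c["extrinsics"],4).tolist())
E
```

```text
pics
time 0.0
joint_pos [1.277, 0.468, -0.012, 1.604, 0.006, 1.071, -0.056]
qvel [-0.0, -0.0, 0.001, 0.001, -0.001, -0.001, -0.001]
joint_efforts [-0.001, -52.058, -0.013, -24.375, -0.057, 0.017, 0.0]
ee_pos [0.161, -0.629, 0.208]
eef_rot [[-0.969, -0.001, 0.248], [-0.248, 0.002, -0.969], [0.0, -1.0, -0.002]]
wrist_force [-0.061, -0.592, -0.473]
wrist_torque [-0.021, -0.013, -0.017]
opening 0.092
side 412.6147317084514 412.6147317084514 279.797161801209 209.22564235415743
[[-0.8319, -0.5546, 0.0185, 0.3832], [-0.3205, 0.4531, -0.8318, 0.2933], [0.453, -0.6979, -0.5547, 0.8082], [0.0, 0.0, 0.0, 1.0]]
top 405.09596125936037 405.09596125936037 280.3711414607885 208.88810891319716
[[0.0199, -0.9998, -0.002, -0.0304], [-0.9952, -0.0196, -0.0956, 0.5082], [0.0956, 0.0039, -0.9954, 1.2853], [0.0, 0.0, 0.0, 1.0]]
```

View pics/side0.png

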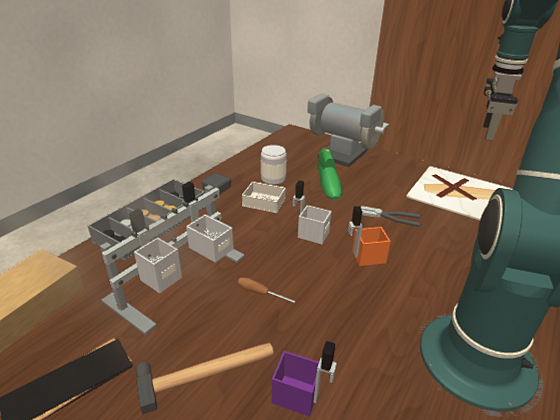

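View pics/top0.png

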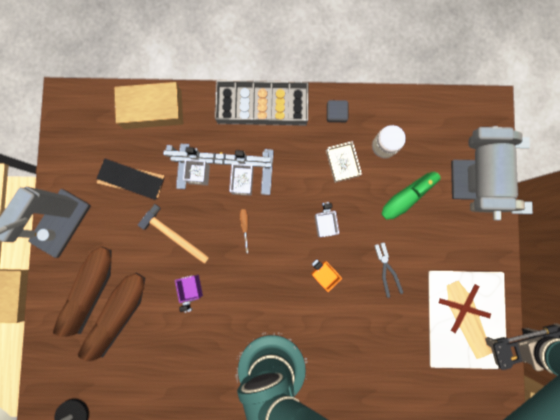

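The side view shows the grey empty bin at about (314,224), with its grip at (299,188) and an orange look-alike next to it. The rack with both full bins is at about (160,235). In the top view the bin is at (327,222) with its hook toward the rack side (326,207), and the bar runs from (165,152) to (272,160). Next I'll enlarge these areas.

```bash
python3 - <<'E'
import cv2
t=cv2.imread("pics/top0.png"); s=cv2.imread("pics/side0.png")
def crop(im,x,y,w,h,f,n): cv2.imwrite(n,cv2.resize(im[y:y+h,x:x+w],None,fx=f,fy=f,interpolation=cv2.INTER_CUBIC))
crop(t,155,135,130,70,6,"pics/top_rack.png")
crop(t,305,195,50,50,10,"pics/top_bin.png")
crop(s,85,170,160,120,5,"pics/side_rack.png")
crop(s,280,170,60,80,7,"pics/side_bin.png")
E
```

```text
(no output)
```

View pics/top_rack.png

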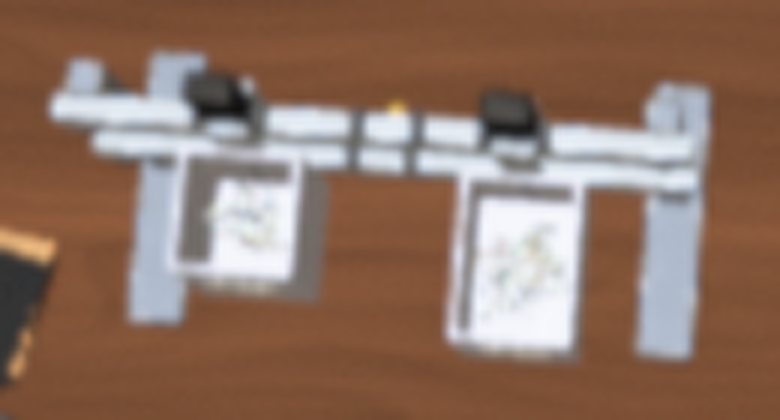

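View pics/top_bin.png

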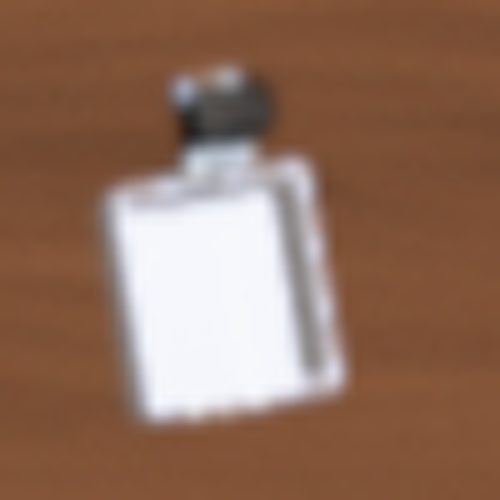

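View pics/side_rack.png

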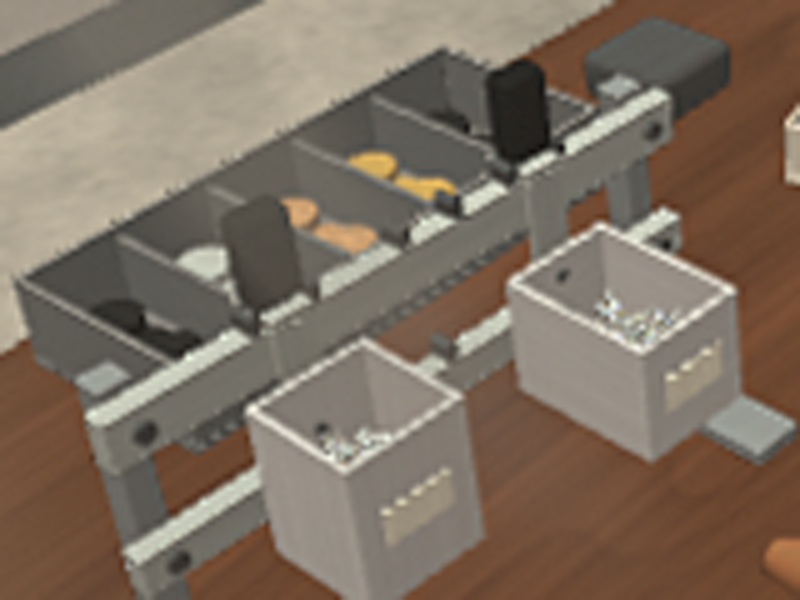

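View pics/side_bin.png

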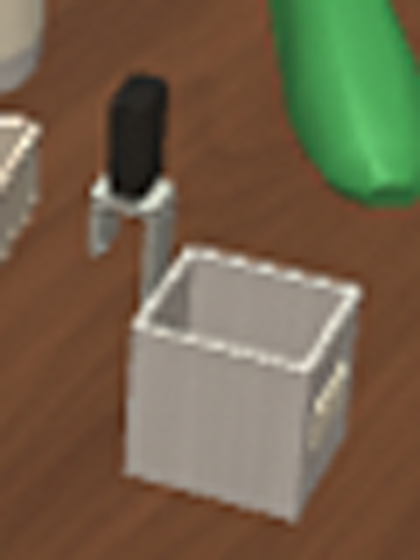

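```bash
cat > h.py <<'E'
import numpy as np
K={"side":(412.6147,412.6147,279.797,209.2256),"top":(405.096,405.096,280.3711,208.8881)}
E={"side":np.array([[-0.8319,-0.5546,0.0185,0.3832],[-0.3205,0.4531,-0.8318,0.2933],[0.453,-0.6979,-0.5547,0.8082]]),
"top":np.array([[0.0199,-0.9998,-0.002,-0.0304],[-0.9952,-0.0196,-0.0956,0.5082],[0.0956,0.0039,-0.9954,1.2853]])}
def ray(c,u,v):
    fx,fy,cx,cy=K[c]; R=E[c][:,:3]; t=E[c][:,3]
    d=R.T@np.array([(u-cx)/fx,(v-cy)/fy,1]); return -R.T@t,d
def plane(c,u,v,z):
    o,d=ray(c,u,v); return o+d*(z-o[2])/d[2]
def tri(a,b):
    o1,d1=ray("side",*a); o2,d2=ray("top",*b)
    s=np.linalg.lstsq(np.c_[d1,-d2],o2-o1,rcond=None)[0]
    p,q=o1+s[0]*d1,o2+s[1]*d2; return (p+q)/2,np.linalg.norm(p-q)
def proj(c,p):
    q=E[c][:,:3]@np.asarray(p)+E[c][:,3]; f=K[c]; return np.array([f[0]*q[0]/q[2]+f[2],f[1]*q[1]/q[2]+f[3]])
E
python3 - <<'E'
from h import *
sr=lambda x,y:(85+(x+.5)/5-.5,170+(y+.5)/5-.5); sb=lambda x,y:(280+x/7,170+y/7)
tr=lambda x,y:(155+x/6,135+y/6); tb=lambda x,y:(305+x/10-.5,195+y/10-.5)
P=lambda n,a,b:print(n,*[np.round(k,4) for k in tri(a,b)])
for c in K: print(c,-E[c][:,:3].T@E[c][:,3])
P("bar +y front",sr(92,418),tr(50,120)); P("bar -y front",sr(660,95),tr(695,160))
P("binrim BL?",sb(137,320),tb(115,195)) # candidates
P("rimA",sb(137,320),tb(120,195));P("rimB",sb(192,252),tb(305,170));P("rimC",sb(357,290),tb(340,380));P("rimD",sb(305,367),tb(145,415))
P("griptop",sb(145,82),tb(235,105))
# z plane
for n,p in dict(A=(112,190),B=(305,160),C=(345,390),D=(145,420)).items(): print(n,plane("top",*tb(*p),.07))
for n,p in dict(A=(137,320),B=(192,252),C=(357,290),D=(305,367)).items(): print(n,plane("side",*sb(*p),.07))
for n,p in dict(l1=(355,125),l2=(417,127)).items(): print(n,plane("top",*tr(*p),.18))
E
```

```text
side [0.04667213 0.64367127 0.68518628]
top [ 0.38349092 -0.02544587  1.32791074]
bar +y front [0.6456 0.3223 0.1794] 0.006
bar -y front [0.6344 0.0117 0.1734] 0.0078
binrim BL? [ 0.4894 -0.1322  0.0717] 0.0023
rimA [ 0.4898 -0.1337  0.0706] 0.0016
rimB [ 0.4994 -0.1916  0.0665] 0.001
rimC [ 0.4334 -0.203   0.068 ] 0.0022
rimD [ 0.422  -0.1418  0.072 ] 0.0004
griptop [ 0.5084 -0.1602  0.1549] 0.0041
A [ 0.49204034 -0.13085442  0.07      ]
B [ 0.50261216 -0.19089225  0.07      ]
C [ 0.43124014 -0.20378986  0.07      ]
D [ 0.42072639 -0.14190228  0.07      ]
A [ 0.48952768 -0.13479185  0.07      ]
B [ 0.49633837 -0.18704161  0.07      ]
C [ 0.43119311 -0.20070862  0.07      ]
D [ 0.42308506 -0.14447516  0.07      ]
l1 [0.64365549 0.17300448 0.18      ]
l2 [0.64325753 0.14316807 0.18      ]
```

```bash
python3 - <<'E'
from h import *
import cv2
t=cv2.imread("pics/top0.png").astype(float); g=cv2.cvtColor(t.astype(np.uint8),cv2.COLOR_BGR2GRAY).astype(float)
# far edge of upper bar (top edge in image): subpixel brown->bright crossing in the columns free of bins
pts=[];pl=[]
for u in list(range(201,213))+list(range(227,233))+list(range(249,261)):
    col=g[145:170,u]; d=np.diff(col)
    i=next(k for k in range(len(col)-1) if col[k]<150<=col[k+1]); pts.append((u,145+i+(150-col[i])/(col[i+1]-col[i])))
W=np.array([plane("top",u,v,.175) for u,v in pts])
m,b=np.polyfit(W[:,1],W[:,0],1); print("far edge x=%.4f*y+%.4f"%(m,b),"yaw deg",-np.degrees(np.arctan(m)),"res",np.abs(W[:,0]-m*W[:,1]-b).max())
print(np.round([ (u,v) for u,v in pts],1)[::6].tolist())
# profile along the upper-bar between the bins
k,c=np.polyfit([p[0] for p in pts],[p[1] for p in pts],1)
for off in (1.5,2.5,7):
  us=np.arange(206,234,.5).astype(np.float32); vs=(k*us+c+off).astype(np.float32)
  pr=cv2.remap(g.astype(np.float32),us[None],vs[None],cv2.INTER_LINEAR)[0]
  print(off,[(float(u),int(x)) for u,x in zip(us,pr) if x<170])
us=np.arange(158,280,.5).astype(np.float32);vs=(k*us+c+3).astype(np.float32)
pr=cv2.remap(g.astype(np.float32),us[None],vs[None],cv2.INTER_LINEAR)[0]
print("ends",[(float(u),int(x)) for u,x in zip(us,pr) if u<168 or u>266])
E
```

```text
far edge x=0.0480*y+0.6448 yaw deg -2.750299003525263 res 0.0007022195751706928
[[201.0, 152.3], [207.0, 152.3], [227.0, 153.9], [249.0, 155.3], [255.0, 155.6]]
1.5 [(213.0, 151), (213.5, 132), (214.0, 113), (214.5, 125), (215.0, 137), (215.5, 169), (223.0, 167), (223.5, 143), (224.0, 118), (224.5, 129), (225.0, 141)]
2.5 [(213.0, 155), (213.5, 134), (214.0, 114), (214.5, 131), (215.0, 149), (223.5, 146), (224.0, 121), (224.5, 135), (225.0, 149)]
7 [(212.0, 168), (212.5, 145), (213.0, 122), (213.5, 127), (214.0, 133), (214.5, 162), (222.0, 146), (222.5, 134), (223.0, 121), (223.5, 139), (224.0, 158)]
ends [(158.0, 87), (158.5, 86), (159.0, 86), (159.5, 86), (160.0, 86), (160.5, 86), (161.0, 85), (161.5, 92), (162.0, 99), (162.5, 126), (163.0, 153), (163.5, 185), (164.0, 217), (164.5, 221), (165.0, 225), (165.5, 224), (166.0, 223), (166.5, 223), (167.0, 223), (167.5, 224), (266.5, 228), (267.0, 228), (267.5, 227), (268.0, 227), (268.5, 222), (269.0, 217), (269.5, 203), (270.0, 189), (270.5, 180), (271.0, 172), (271.5, 158), (272.0, 143), (272.5, 123), (273.0, 104), (273.5, 96), (274.0, 87), (274.5, 87), (275.0, 87), (275.5, 86), (276.0, 86), (276.5, 86), (277.0, 87), (277.5, 87), (278.0, 87), (278.5, 86), (279.0, 86), (279.5, 86)]
```

```bash
python3 - <<'E'
from h import *
k,c=np.polyfit([201,255],[152.2,155.65],1)
L=lambda u,z,o=2.5:plane("top",u,k*u+c+o,z)
e1,e2=L(163,.175),L(272,.175); m=(e1+e2)/2
print("ends",e1,e2,np.linalg.norm(e1-e2),"mid",m, "yaw",np.degrees(np.arctan2(-(e1-e2)[0],(e1-e2)[1])))
for z in(.178,.185):
  a,b=L(214.2,z),L(224.2,z); print("lugs",a,b,"mid",(a+b)/2, np.linalg.norm(a-b))
sr=lambda x,y:(85+(x+.5)/5-.5,170+(y+.5)/5-.5)
for n,p in dict(e1=(92,418),e2=(660,95)).items(): print("side",n,plane("side",*sr(*p),.175))
for n,p in dict(l1=(403,235),l2=(448,203)).items(): print("side lug (centre z .18)",n,plane("side",*sr(*p),.180))
print("proj tops", proj("top",[.6465,.159,.175]),proj("top",[.647,.159,.105]))
E
```

```text
ends [0.65240397 0.32263574 0.175     ] [0.63803127 0.00615669 0.175     ] 0.3168052432869678 mid [0.64521762 0.16439621 0.175     ] yaw -2.600265824976462
lugs [0.64496265 0.17328419 0.178     ] [0.64364758 0.144327   0.178     ] mid [0.64430512 0.15880559 0.178     ] 0.028987028647174676
lugs [0.64337096 0.17207443 0.185     ] [0.6420639  0.14329352 0.185     ] mid [0.64271743 0.15768398 0.185     ] 0.028810572168013342
side e1 [0.65401046 0.32094395 0.175     ]
side e2 [0.63644158 0.01517079 0.175     ]
side lug (centre z .18) l1 [0.64293916 0.17270886 0.18      ]
side lug (centre z .18) l2 [0.64521585 0.14433682 0.18      ]
proj tops [219.32251019 155.36807632] [222.79516978 160.38800112]
```

Emit:
send_rows(targets=[{"fingers": 1, "delta_pos": [0.6, 0.6, 0.6], "twist": [0, 0, 0.9]}, {"fingers": 1, "delta_pos": [0.6, 0.8, 0.4], "twist": [0, 0, 0.9]}, {"fingers": 1, "delta_pos": [0.6, 0.8, 0], "twist": [0, 0, 0.9]}, {"fingers": 1, "delta_pos": [0.6, 0.8, 0], "twist": [0, 0, 0.9]}, {"fingers": 1, "delta_pos": [0.6, 0.8, 0], "twist": [0, 0, 0.9]}, {"fingers": 1, "delta_pos": [0.6, 0.8, 0], "twist": [0, 0, 0.9]}, {"fingers": 1, "delta_pos": [0.6, 0.8, 0], "twist": [0, 0, 0.9]}, {"fingers": 1, "delta_pos": [0.6, 0.8, 0], "twist": [0, 0, 0.9]}])

```text
time: 0.9
ee_pos: [0.3935, -0.3184, 0.2543]
eef_rot: [[-0.524, -0.008, 0.851], [-0.851, -0.002, -0.524], [0.006, -1.0, -0.006]]
wrist_force: [-0.0, -1.1, 0.2]
opening: 0.0921
```

Emit:
send_rows(targets=[{"fingers": 1, "delta_pos": [0.33, 0.46, 0], "twist": [0, 0, 0.98]}, {"fingers": 1, "delta_pos": [0.33, 0.46, 0], "twist": [0, 0, 0.98]}, {"fingers": 1, "delta_pos": [0.33, 0.46, 0], "twist": [0, 0, 0.98]}, {"fingers": 1, "delta_pos": [0.33, 0.46, 0], "twist": [0, 0, 0.98]}, {"fingers": 1, "delta_pos": [0.33, 0.46, 0], "twist": [0, 0, 0.98]}, {"fingers": 1, "delta_pos": [0.33, 0.46, 0], "twist": [0, 0, 0.98]}, {"fingers": 1, "delta_pos": [0.32, 0.4, 0], "twist": [0, 0, 0.9]}, {"fingers": 1, "delta_pos": [0, 0, 0], "twist": [0, 0, 0]}])

```text
time: 1.7
ee_pos: [0.5143, -0.1446, 0.2529]
eef_rot: [[0.202, -0.007, 0.979], [-0.979, -0.004, 0.202], [0.002, -1.0, -0.007]]
wrist_force: [-0.6, 0.8, 0.9]
opening: 0.0919
```

```bash
python3 - <<'E'
from station import arm
import cv2,numpy as np
s=arm.sense()
for k in("ee_pos","eef_rot","wrist_force","joint_pos"): print(k,np.round(s[k],4).tolist())
o=[]
for n,(x,y,w,h) in dict(side=(260,60,100,200),top=(290,170,80,80)).items():
    c=arm.capture(n)["color"][:,:,::-1]; cv2.imwrite(f"pics/{n}1.png",c)
    o.append(cv2.resize(c[y:y+h,x:x+w],None,fx=560/h,fy=560/h,interpolation=cv2.INTER_CUBIC)[:,:480])
cv2.imwrite("pics/pre1.png",cv2.hconcat(o))
E
```

```text
ee_pos [0.5143, -0.1446, 0.2529]
eef_rot [[0.2016, -0.0066, 0.9794], [-0.9795, -0.0036, 0.2016], [0.0022, -1.0, -0.0072]]
wrist_force [-0.5598, 0.8369, 0.9468]
joint_pos [0.6738, 0.2879, -0.557, 1.8046, 0.174, 1.1029, 0.2584]
```

View pics/pre1.png

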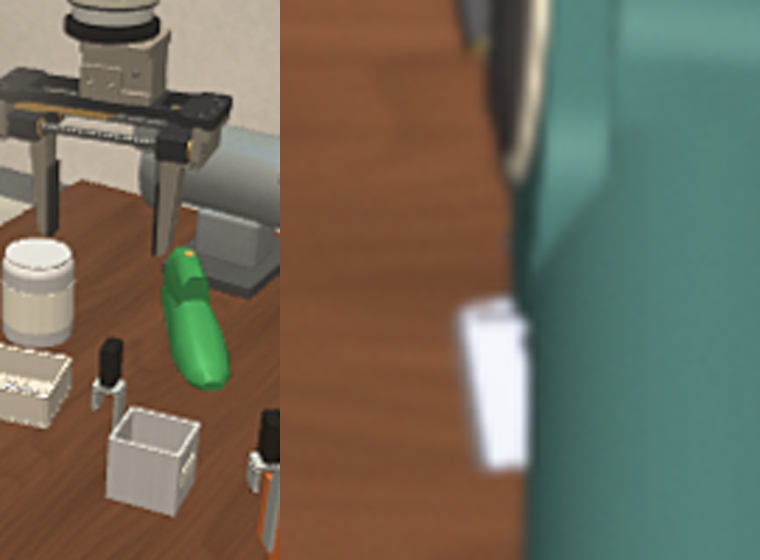

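The side view shows the open jaws above and behind the bin, which stands untouched with its grip at about crop (111,360). The arm hides the grip in the top view. I'll correct the alignment and then descend.

Emit:
send_rows(targets=[{"fingers": 1, "delta_pos": [-0.06, -0.15, -0.3], "twist": [0.03, -0.06, -0.17]}, {"fingers": 1, "delta_pos": [-0.06, -0.15, -0.3], "twist": [0, 0, -0.17]}, {"fingers": 1, "delta_pos": [0, 0, -0.2], "twist": [0, 0, 0]}, {"fingers": 1, "delta_pos": [0, 0, 0], "twist": [0, 0, 0]}])

```text
time: 2.2
ee_pos: [0.5034, -0.1688, 0.2111]
eef_rot: [[0.147, -0.004, 0.989], [-0.989, -0.005, 0.147], [0.004, -1.0, -0.004]]
wrist_force: [0.8, 0.6, -0.2]
opening: 0.0919
```

Emit:
send_rows(targets=[{"fingers": 1, "delta_pos": [0.1, 0.17, 0], "twist": [0.03, -0.03, 0.16]}, {"fingers": 1, "delta_pos": [0, 0, 0], "twist": [0, 0, 0]}, {"fingers": 1, "delta_pos": [0, 0, 0], "twist": [0, 0, 0]}])

```text
time: 2.5
ee_pos: [0.5093, -0.16, 0.2122]
eef_rot: [[0.164, 0.001, 0.986], [-0.986, -0.002, 0.164], [0.002, -1.0, 0.001]]
wrist_force: [0.3, -0.4, -0.3]
opening: 0.0917
```

Position and yaw (9.4°) are good. I'll lower to about z = 0.141.

Emit:
send_rows(targets=[{"fingers": 1, "delta_pos": [0, 0, -0.35], "twist": [0, 0, 0]}, {"fingers": 1, "delta_pos": [0, 0, -0.35], "twist": [0, 0, 0]}, {"fingers": 1, "delta_pos": [0, 0, -0.35], "twist": [0, 0, 0]}, {"fingers": 1, "delta_pos": [0, 0, -0.2], "twist": [0, 0, 0]}, {"fingers": 1, "delta_pos": [0, 0, 0], "twist": [0, 0, 0]}, {"fingers": 1, "delta_pos": [0, 0, 0], "twist": [0, 0, 0]}])

```text
time: 3.1
ee_pos: [0.5126, -0.1591, 0.1516]
eef_rot: [[0.167, 0.008, 0.986], [-0.986, -0.004, 0.167], [0.006, -1.0, 0.007]]
wrist_force: [1.1, 1.4, -0.8]
opening: 0.0918
```

```bash
python3 - <<'E'
from station import arm
import cv2,numpy as np
s=arm.sense()
print(np.round(s["ee_pos"],4),np.round(s["wrist_force"],2))
c=arm.capture("side")["color"][:,:,::-1]; cv2.imwrite("pics/side2.png",c)
cv2.imwrite("pics/side2c.png",cv2.resize(c[120:250,250:350],None,fx=4.5,fy=4.5,interpolation=cv2.INTER_CUBIC))
E
```

```text
[ 0.5126 -0.1591  0.1516] [ 1.14  1.44 -0.79]
```

View pics/side2c.png

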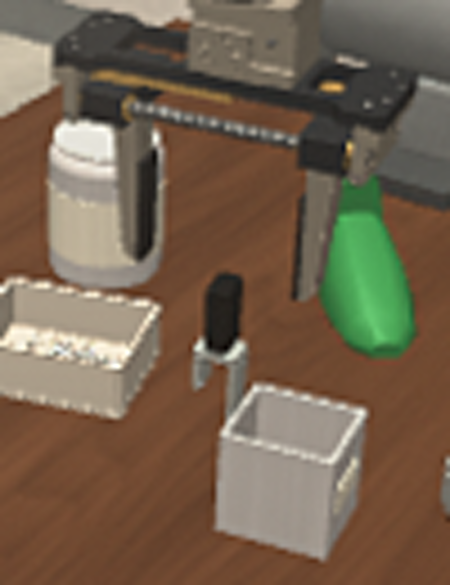

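```bash
python3 - <<'E'
from h import *
c=np.array([.5126,-.1591,.1296]);d=np.array([.986,.167,0])
for k in(-.055,-.046,0,.046,.055): print(k,proj("side",c+k*d))
print("grip top",proj("side",[.5085,-.1596,.156]),"grip bottom",proj("side",[.5085,-.1596,.112]))
print(plane("side",250+225/4.5,120+285/4.5,.156))
E
```

```text
-0.055 [317.74269747 194.58588409]
-0.046 [314.45181607 193.78819522]
0 [297.91463584 189.77968718]
0.046 [281.83622606 185.88238219]
0.055 [278.74248093 185.13247791]
grip top [299.81036741 181.38568393] grip bottom [299.05257752 195.89269027]
[ 0.50283324 -0.15126008  0.156     ]
```

```bash
python3 - <<'E'
from h import *
import cv2
c=np.array([.5143,-.1446,.2529-.022]);d=np.array([.98,.202,0])
for k in(-.055,-.046,.046,.055): print(k,proj("side",c+k*d))
im=cv2.imread("pics/side2.png")
cv2.imwrite("pics/side2d.png",cv2.resize(im[140:210,265:335],None,fx=8,fy=8,interpolation=cv2.INTER_CUBIC))
E
```

```text
-0.055 [317.37088435 160.87398907]
-0.046 [313.825182   160.17938441]
0.046 [278.65914188 153.29034164]
0.055 [275.32111929 152.63642154]
```

View pics/side2d.png

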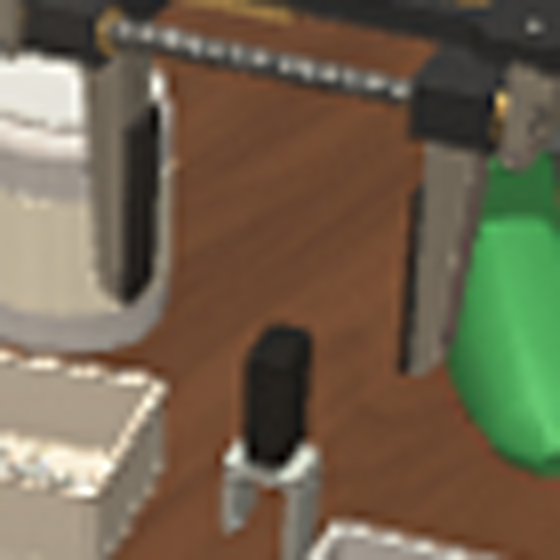

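```bash
python3 - <<'E'
from h import *
import cv2
c=np.array([.161,-.629,.2085-.022]);d=np.array([.248,-.969,0])
for k in(-.046,0,.046): print(k,proj("side",c+k*d))
for z in(.35,.3,.25,.2): print(z,proj("side",[.161,-.629,z]),proj("top",[.161,-.629,z]))
im=cv2.imread("pics/side0.png"); t=cv2.imread("pics/top0.png")
cv2.imwrite("pics/s0d.png",cv2.hconcat([cv2.resize(im[50:150,460:540],(400,500),interpolation=cv2.INTER_CUBIC),cv2.resize(t[310:390,480:560],(400,400),interpolation=cv2.INTER_CUBIC).__class__ and cv2.copyMakeBorder(cv2.resize(t[310:390,480:560],(400,400),interpolation=cv2.INTER_CUBIC),0,100,0,0,0)]))
from station import arm
for n in("side","top"):
  e=arm.capture(n); print(n,np.abs(e["extrinsics"][:3]-E[n]).max(), e["fx"],e["cy"])
E
```

```text
-0.046 [484.75332295 148.2000661 ]
0 [483.80753568 141.93025719]
0.046 [482.91651479 136.02350529]
0.35 [501.34843508  86.67237516] [536.67915797 348.28092186]
0.3 [495.69151754 104.49297119] [523.95836254 343.2777913 ]
0.25 [490.30019959 121.47686719] [512.44420124 338.7492339 ]
0.2 [485.15620492 137.68163777] [501.97276454 334.63078351]
side 4.888067245500949e-05 412.6147317084514 209.22564235415743
top 4.6870814371713365e-05 405.09596125936037 208.88810891319716
```

View pics/s0d.png

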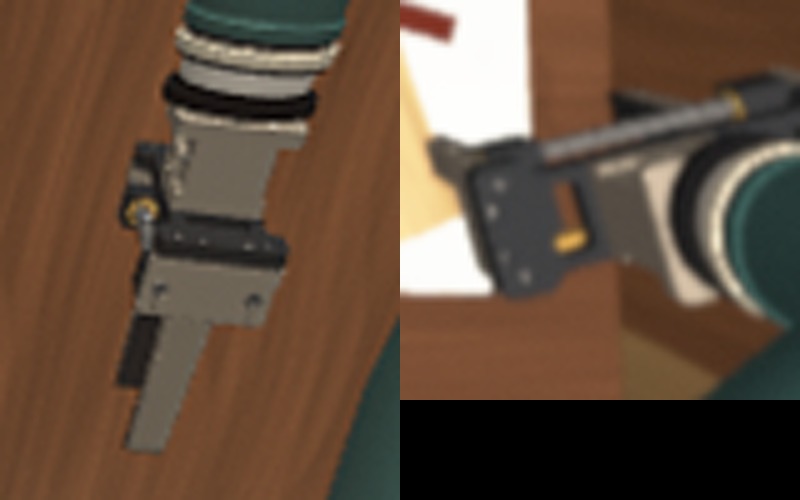

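The fingertips show about 8 px (about 25 mm) higher in the side view than the reported TCP and the 22 mm tip offset predict. The start picture shows the same. I'll close the jaws partway so the tips can be compared directly with the grip before choosing the depth.

Emit:
send_rows(targets=[{"fingers": 0.5, "delta_pos": [-0.06, 0, 0], "twist": [-0.03, 0.04, 0]}, {"fingers": 0.4, "delta_pos": [0, 0, 0], "twist": [0, 0, 0]}, {"fingers": 0.4, "delta_pos": [0, 0, 0], "twist": [0, 0, 0]}, {"fingers": 0.4, "delta_pos": [0, 0, 0], "twist": [0, 0, 0]}])

```text
time: 3.65
ee_pos: [0.5103, -0.1597, 0.1535]
eef_rot: [[0.166, 0.007, 0.986], [-0.986, -0.01, 0.166], [0.011, -1.0, 0.005]]
wrist_force: [-0.0, -1.2, 0.7]
opening: 0.0618
```

```bash
cat > look.py <<'E'
import sys,cv2,numpy as np
from station import arm
# name cam x y w h
s=arm.sense(); print(s["time"],np.round(s["ee_pos"],4).tolist(),"F",np.round(s["wrist_force"],2).tolist(),"T",np.round(s["wrist_torque"],2).tolist(),"op",round(float(s["opening"]),4)); print(np.round(s["eef_rot"],4).tolist())
name,cam=sys.argv[1:3]; x,y,w,h=map(int,sys.argv[3:7])
c=arm.capture(cam)["color"][:,:,::-1]; cv2.imwrite(f"pics/{name}_full.png",c)
f=min(800/w,600/h); cv2.imwrite(f"pics/{name}.png",cv2.resize(c[y:y+h,x:x+w],None,fx=f,fy=f,interpolation=cv2.INTER_CUBIC)); print("scale",f)
E
python3 look.py g1 side 265 140 70 70
```

```text
3.65 [0.5103, -0.1597, 0.1535] F [-0.01, -1.25, 0.68] T [-0.07, -0.07, 0.01] op 0.0618
[[0.1661, 0.0069, 0.9861], [-0.986, -0.0096, 0.1662], [0.0107, -0.9999, 0.0052]]
scale 8.571428571428571
```

View pics/g1.png

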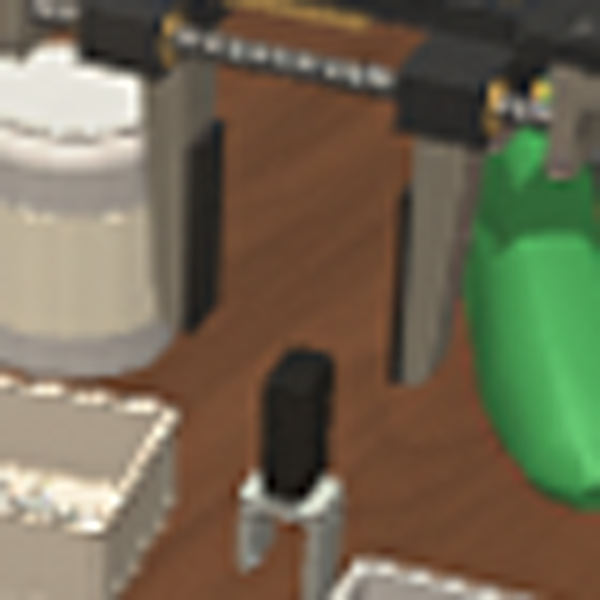

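The tips (crop (190,330) and (395,380), midpoint (293,355)) sit level with the grip's top (300,365), so by eye they are at z ≈ 0.157. I'll go down in stages and look again.

Emit:
send_rows(targets=[{"fingers": 0.5, "delta_pos": [-0.04, 0, -0.2], "twist": [-0.06, 0.04, 0]}, {"fingers": 0.5, "delta_pos": [0, 0, -0.15], "twist": [0, 0, 0]}, {"fingers": 0.5, "delta_pos": [0, 0, -0.1], "twist": [0, 0, 0]}, {"fingers": 0.5, "delta_pos": [0, 0, 0], "twist": [0, 0, 0]}, {"fingers": 0.5, "delta_pos": [0, 0, 0], "twist": [0, 0, 0]}])

```text
time: 4.2
ee_pos: [0.5075, -0.1595, 0.1281]
eef_rot: [[0.166, 0.001, 0.986], [-0.986, -0.016, 0.166], [0.016, -1.0, -0.002]]
wrist_force: [0.4, -0.8, 0.5]
opening: 0.0461
```

```bash
python3 look.py g2 side 265 140 70 70
```

```text
4.2 [0.5075, -0.1595, 0.1281] F [0.39, -0.81, 0.46] T [-0.04, -0.16, 0.01] op 0.0461
[[0.1663, 0.0008, 0.9861], [-0.9859, -0.0158, 0.1663], [0.0157, -0.9999, -0.0018]]
scale 8.571428571428571
```

View pics/g2.png

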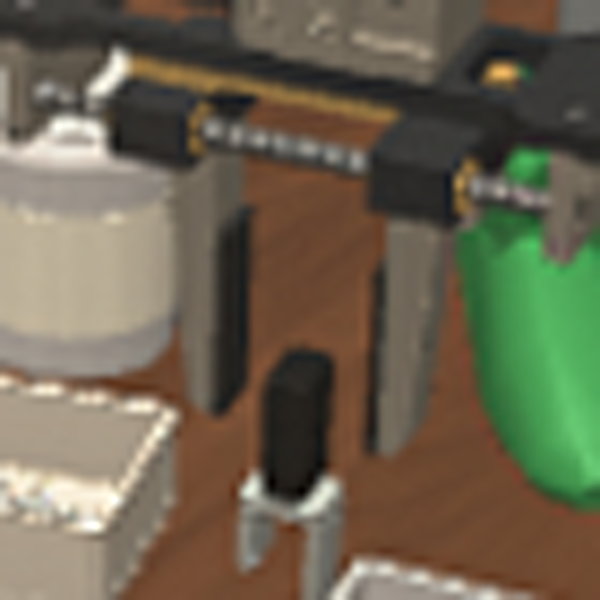

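Now the tips (218,412) and (378,455) stand beside the grip at a little below its mid height, so the picture is consistent. I'll go about 13 mm further down and remove the small tilt, then check before closing.

Emit:
send_rows(targets=[{"fingers": 0.5, "delta_pos": [0.02, 0, -0.13], "twist": [0.15, 0, 0]}, {"fingers": 0.5, "delta_pos": [0, 0, -0.12], "twist": [0, 0, 0]}, {"fingers": 0.5, "delta_pos": [0, 0, 0], "twist": [0, 0, 0]}, {"fingers": 0.5, "delta_pos": [0, 0, 0], "twist": [0, 0, 0]}])

```text
time: 4.65
ee_pos: [0.5089, -0.1598, 0.1148]
eef_rot: [[0.166, 0.001, 0.986], [-0.986, 0.001, 0.166], [-0.001, -1.0, 0.002]]
wrist_force: [-0.1, -0.4, -0.3]
opening: 0.0457
```

```bash
python3 look.py g3 side 265 140 70 70
```

```text
4.65 [0.5089, -0.1598, 0.1148] F [-0.1, -0.37, -0.28] T [-0.04, -0.16, -0.04] op 0.0457
[[0.1657, 0.0014, 0.9862], [-0.9862, 0.0012, 0.1657], [-0.0009, -1.0, 0.0016]]
scale 8.571428571428571
```

View pics/g3.png

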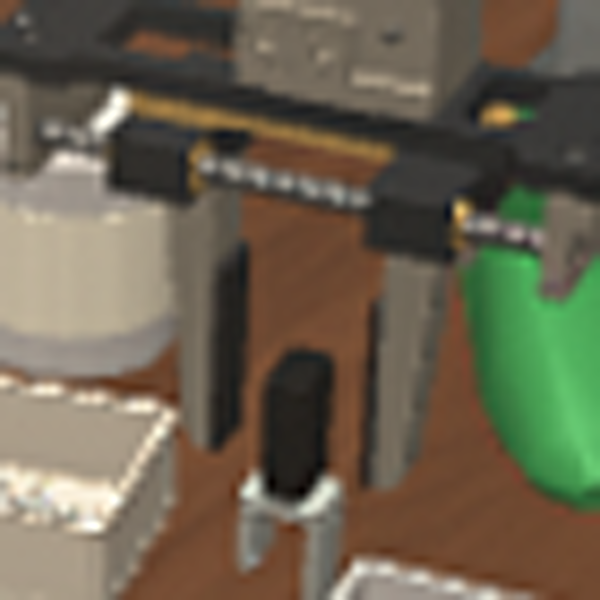

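The pad bottoms, (215,447) and (375,487), now stand about 10 mm above the hook plate and are centred on the grip. That depth is right, so I'll close.

Emit:
send_rows(targets=[{"fingers": 0.15, "delta_pos": [0, 0, 0], "twist": [0, 0, 0]}, {"fingers": 0.1, "delta_pos": [0, 0, 0], "twist": [0, 0, 0]}, {"fingers": 0.05, "delta_pos": [0, 0, 0], "twist": [0, 0, 0]}, {"fingers": 0, "delta_pos": [0, 0, 0], "twist": [0, 0, 0]}, {"fingers": 0, "delta_pos": [0, 0, 0], "twist": [0, 0, 0]}, {"fingers": 0, "delta_pos": [0, 0, 0], "twist": [0, 0, 0]}, {"fingers": 0, "delta_pos": [0, 0, 0], "twist": [0, 0, 0]}, {"fingers": 0, "delta_pos": [0, 0, 0], "twist": [0, 0, 0]}], squeeze=35)

```text
time: 5.5
ee_pos: [0.5092, -0.1597, 0.1152]
eef_rot: [[0.166, 0.003, 0.986], [-0.986, 0.001, 0.166], [-0.0, -1.0, 0.003]]
wrist_force: [0.3, -1.0, 0.1]
opening: 0.0158
```

```bash
python3 look.py g4 side 260 130 80 120
```

```text
5.5 [0.5092, -0.1597, 0.1152] F [0.29, -0.99, 0.1] T [-0.08, -0.07, 0.01] op 0.0158
[[0.1663, 0.0026, 0.9861], [-0.9861, 0.0007, 0.1663], [-0.0003, -1.0, 0.0026]]
scale 5.0
```

View pics/g4.png

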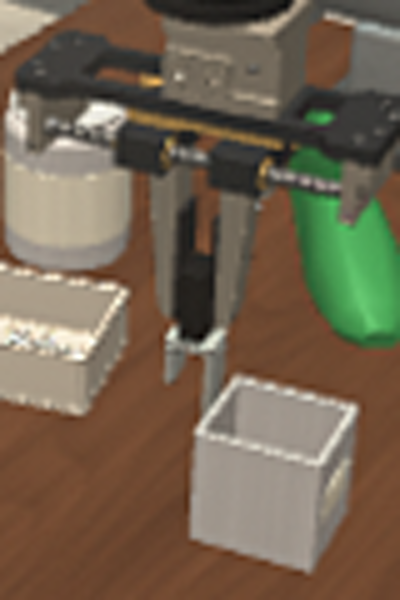

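The grip is held with a 15.8 mm opening, matching its 16 mm. I'll lift gently.

Emit:
send_rows(targets=[{"fingers": 0, "delta_pos": [0, 0, 0.1], "twist": [0, 0, 0]}, {"fingers": 0, "delta_pos": [0, 0, 0.3], "twist": [0, 0, 0]}, {"fingers": 0, "delta_pos": [0, 0, 0.6], "twist": [0, 0, 0]}, {"fingers": 0, "delta_pos": [0, 0, 0.7], "twist": [0, 0, 0]}, {"fingers": 0, "delta_pos": [0, 0, 0.7], "twist": [0, 0, 0]}, {"fingers": 0, "delta_pos": [0, 0, 0.6], "twist": [0, 0, 0]}, {"fingers": 0, "delta_pos": [0, 0, 0.3], "twist": [0, 0, 0]}, {"fingers": 0, "delta_pos": [0, 0, 0], "twist": [0, 0, 0]}, {"fingers": 0, "delta_pos": [0, 0, 0], "twist": [0, 0, 0]}])

```text
time: 6.45
ee_pos: [0.505, -0.1579, 0.2857]
eef_rot: [[0.167, -0.003, 0.986], [-0.986, 0.003, 0.167], [-0.004, -1.0, -0.003]]
wrist_force: [-0.3, 0.2, -3.0]
opening: 0.0158
```

```bash
python3 look.py g5 side 240 40 120 200
```

```text
6.45 [0.505, -0.1579, 0.2857] F [-0.28, 0.16, -2.98] T [0.0, -0.19, 0.03] op 0.0158
[[0.1672, -0.0034, 0.9859], [-0.9859, 0.0032, 0.1672], [-0.0037, -1.0, -0.0028]]
scale 3.0
```

View pics/g5.png

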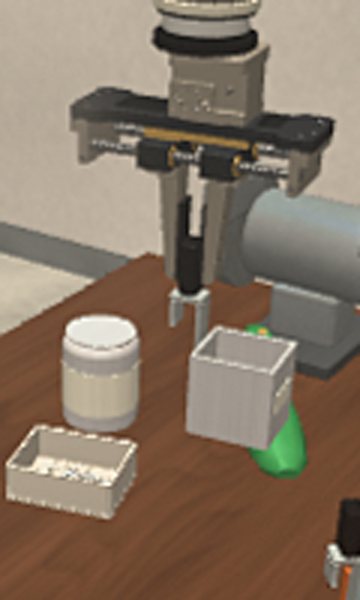

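The bin is off the bench, upright and held. Next I'll carry it sideways in front of the rack and turn it to the rack's yaw.

Emit:
send_rows(targets=[{"fingers": 0, "delta_pos": [0, 0.3, 0], "twist": [0, 0, -0.2]}, {"fingers": 0, "delta_pos": [0, 0.7, 0], "twist": [0, 0, -0.25]}, {"fingers": 0, "delta_pos": [0, 0.8, 0], "twist": [0, 0, -0.25]}, {"fingers": 0, "delta_pos": [0, 0.8, 0], "twist": [0, 0, -0.25]}, {"fingers": 0, "delta_pos": [0, 0.8, 0], "twist": [0, 0, -0.25]}, {"fingers": 0, "delta_pos": [0, 0.8, 0], "twist": [0, 0, -0.25]}, {"fingers": 0, "delta_pos": [0, 0.7, 0], "twist": [0, 0, -0.25]}, {"fingers": 0, "delta_pos": [0, 0.5, 0], "twist": [0, 0, -0.25]}, {"fingers": 0, "delta_pos": [0, 0, 0], "twist": [0, 0, 0]}, {"fingers": 0, "delta_pos": [0, 0, 0], "twist": [0, 0, 0]}])

```text
time: 7.5
ee_pos: [0.4947, 0.1196, 0.2709]
eef_rot: [[-0.047, -0.027, 0.999], [-0.999, 0.009, -0.047], [-0.007, -1.0, -0.028]]
wrist_force: [-0.3, -0.8, -1.9]
opening: 0.0157
```

Emit:
send_rows(targets=[{"fingers": 0, "delta_pos": [0.3, 0.4, 0.2], "twist": [-0.08, -0.25, 0]}, {"fingers": 0, "delta_pos": [0.3, 0.4, 0.1], "twist": [0, 0, 0]}, {"fingers": 0, "delta_pos": [0, 0, 0], "twist": [0, 0, 0]}, {"fingers": 0, "delta_pos": [0, 0, 0], "twist": [0, 0, 0]}])

```text
time: 7.9
ee_pos: [0.5247, 0.1538, 0.2823]
eef_rot: [[-0.054, -0.007, 0.999], [-0.999, -0.005, -0.054], [0.005, -1.0, -0.007]]
wrist_force: [0.8, -0.3, -1.4]
opening: 0.0158
```

```bash
python3 look.py h1 side 80 60 200 180;  python3 look.py h1t top 150 100 150 110
```

```text
7.9 [0.5247, 0.1538, 0.2823] F [0.75, -0.26, -1.39] T [-0.09, -0.16, -0.01] op 0.0158
[[-0.0537, -0.0074, 0.9985], [-0.9985, -0.0046, -0.0538], [0.005, -1.0, -0.0071]]
scale 3.3333333333333335
7.95 [0.5247, 0.1536, 0.2823] F [0.15, -0.16, -2.78] T [-0.03, -0.29, -0.02] op 0.0158
[[-0.0542, -0.0073, 0.9985], [-0.9985, -0.0046, -0.0543], [0.005, -1.0, -0.007]]
scale 5.333333333333333
```

View pics/h1.png

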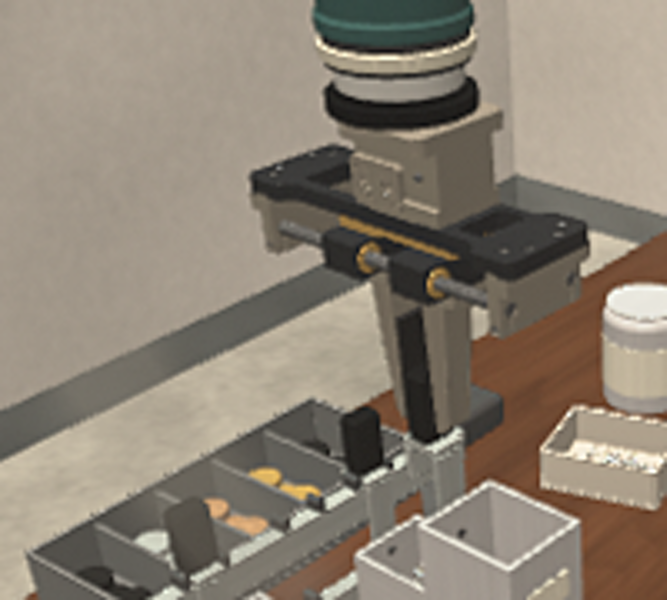

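View pics/h1t.png

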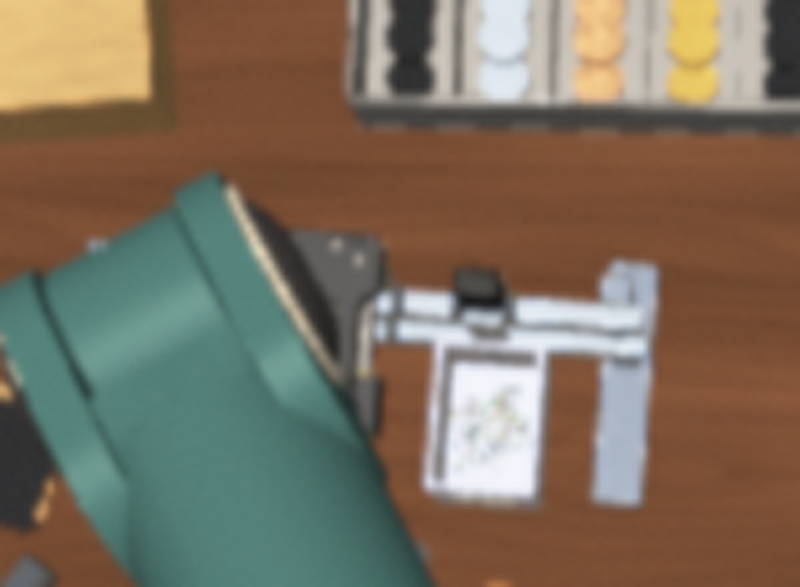

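```bash
cat > pred.py <<'E'
from h import *
def bin_pts(tcp,jaw,dz=-.0112):
    a=np.arctan2(jaw[1],jaw[0]); X=np.array([np.cos(a),np.sin(a),0]);Y=np.array([-np.sin(a),np.cos(a),0]);Z=np.array([0,0,1.])
    H=np.array(tcp)+[0,0,dz]; P=lambda x,y,z:H+x*X+y*Y+z*Z
    return dict(rimBL=P(-.013,.03,-.034),rimBR=P(-.013,-.03,-.034),rimFR=P(-.083,-.03,-.034),rimFL=P(-.083,.03,-.034),hook=H,tongueBotL=P(.0115,.01,-.022),tongueBotR=P(.0115,-.01,-.022),plateBackL=P(.014,.01,.006),plateBackR=P(.014,-.01,.006),plateFrontL=P(-.013,.01,.006))
E
python3 - <<'E'
from pred import *
for k,v in bin_pts([.5247,.1537,.2823],[.9985,-.054]).items():
    p=proj("side",v); print(k,np.round(v,4),"px",np.round(p,1),"crop",np.round((p-[80,60])*3.333))
E
python3 - <<'E'
import cv2
c=cv2.imread("pics/h1_full.png"); cv2.imwrite("pics/h1z.png",cv2.resize(c[175:260,180:265],None,fx=7,fy=7,interpolation=cv2.INTER_CUBIC))
E
```

```text
rimBL [0.5133 0.1844 0.2371] px [204.9 217.2] crop [416. 524.]
rimBR [0.5101 0.1244 0.2371] px [226.6 203.7] crop [489. 479.]
rimFR [0.4402 0.1282 0.2371] px [253.7 216.1] crop [579. 520.]
rimFL [0.4434 0.1881 0.2371] px [232.4 230.9] crop [508. 570.]
hook [0.5247 0.1537 0.2711] px [209.9 193.1] crop [433. 444.]
tongueBotL [0.5367 0.1631 0.2491] px [202.8 203. ] crop [409. 477.]
tongueBotR [0.5356 0.1431 0.2491] px [210.2 198.7] crop [434. 462.]
plateBackL [0.5392 0.1629 0.2771] px [200.6 190.2] crop [402. 434.]
plateBackR [0.5381 0.143  0.2771] px [208.2 186. ] crop [427. 420.]
plateFrontL [0.5123 0.1644 0.2771] px [210.8 194.9] crop [436. 449.]
```

View pics/h1z.png

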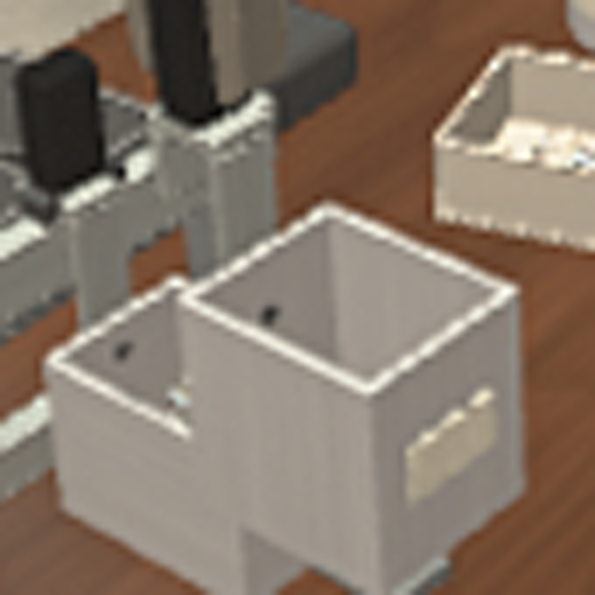

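The predicted and seen tray rim corners agree within about 1 px, so the carried bin's pose is known. The tray's back-left corner is seen at (206,218) and predicted at (205,217). Before going in, I'll measure the bar's front top edge more carefully in the side view.

```bash
python3 - <<'E'
import cv2
c=cv2.imread("pics/side0.png")
a=cv2.resize(c[225:275,95:145],(400,400),interpolation=cv2.INTER_CUBIC);b=cv2.resize(c[175:225,175:225],(400,400),interpolation=cv2.INTER_CUBIC)
cv2.imwrite("pics/sr.png",cv2.hconcat([a,b]))
d=cv2.resize(c[195:235,145:200],None,fx=14,fy=14,interpolation=cv2.INTER_CUBIC); cv2.imwrite("pics/sm.png",d)
E
```

```text
(no output)
```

View pics/sr.png

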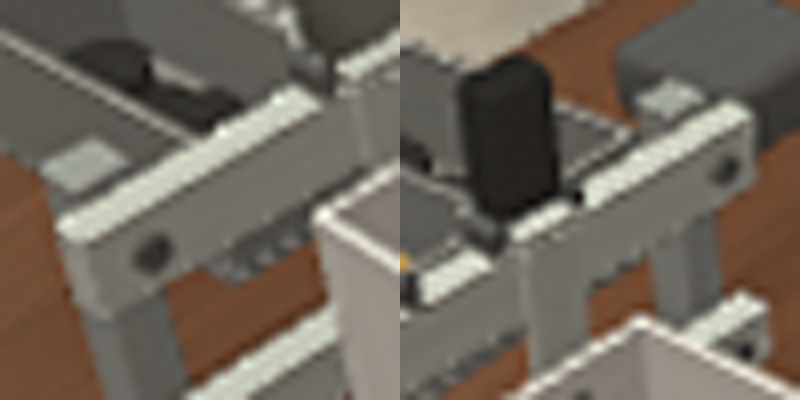

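View pics/sm.png

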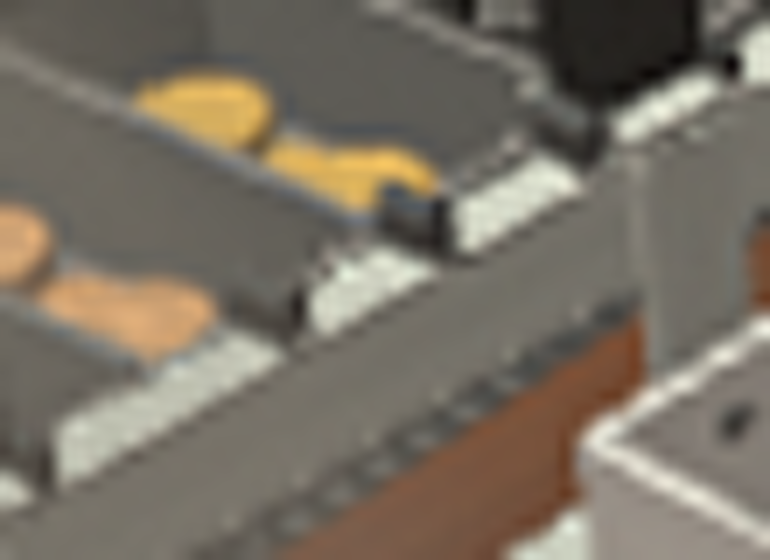

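```bash
python3 - <<'E'
from h import *
f=lambda n,u,v,z=.175: print(n,np.round(plane("side",u,v,z),4))
f("Lfront",104.4,255);f("Lfar",102.8,252.8);f("Rfront",219,190.3);f("Rfar",216.5,187.5)
for x,y in((290,350),(450,255),(100,460),(585,180)): f("front mid",145+x/14-.5,195+y/14-.5)
for x,y in((312,335),(437,264)): f("gap inner",145+x/14-.5,195+y/14-.5)
# bins' straps
for x,y in ((645,155),):f("deep strap L top",145+x/14-.5,195+y/14-.5)
print(proj("side",[.6405,.167,.175]),proj("side",[.6445,.167,.175]))
E
```

```text
Lfront [0.6474 0.3228 0.175 ]
Lfar [0.6553 0.3204 0.175 ]
Rfront [0.6266 0.0179 0.175 ]
Rfar [0.64   0.0114 0.175 ]
front mid [0.6408 0.1756 0.175 ]
front mid [0.6397 0.1433 0.175 ]
front mid [0.6426 0.2115 0.175 ]
front mid [0.6376 0.1159 0.175 ]
gap inner [0.641  0.1709 0.175 ]
gap inner [0.6395 0.1463 0.175 ]
deep strap L top [0.635  0.1051 0.175 ]
[168.3271463  217.67748257] [167.00623843 217.06353522]
```

Both views now agree. The bar's front edge is at x ≈ 0.6404 near the clip, so its centre is ≈ 0.6463, and the yaw is about −2.8°. The free clip's centre is at y ≈ 0.1585, roughly 8 mm to the right of the rack's middle. I'll move in above the bar, biased to the left lug.

Emit:
send_rows(targets=[{"fingers": 0, "delta_pos": [0.3, 0.04, 0], "twist": [0.04, -0.07, 0.06]}, {"fingers": 0, "delta_pos": [0.6, 0.04, 0], "twist": [0, 0, 0]}, {"fingers": 0, "delta_pos": [0.6, 0.04, 0], "twist": [0, 0, 0]}, {"fingers": 0, "delta_pos": [0.5, 0.04, 0], "twist": [0, 0, 0]}, {"fingers": 0, "delta_pos": [0.3, 0.04, 0], "twist": [0, 0, 0]}, {"fingers": 0, "delta_pos": [0, 0, 0], "twist": [0, 0, 0]}, {"fingers": 0, "delta_pos": [0, 0, 0], "twist": [0, 0, 0]}])

```text
time: 8.7
ee_pos: [0.6476, 0.1551, 0.2797]
eef_rot: [[-0.057, 0.001, 0.998], [-0.998, -0.005, -0.057], [0.005, -1.0, 0.002]]
wrist_force: [-0.5, 0.3, -2.9]
opening: 0.0157
```

```bash
python3 look.py i1 side 110 130 150 110; python3 look.py i1t top 150 100 150 110
```

```text
8.7 [0.6476, 0.1551, 0.2797] F [-0.5, 0.27, -2.86] T [-0.01, -0.15, -0.03] op 0.0157
[[-0.0567, 0.0014, 0.9984], [-0.9984, -0.0055, -0.0567], [0.0054, -1.0, 0.0017]]
scale 5.333333333333333
8.75 [0.6474, 0.1548, 0.2796] F [-0.38, -0.65, -2.66] T [-0.06, -0.26, -0.01] op 0.0154
[[-0.0569, 0.0015, 0.9984], [-0.9984, -0.0058, -0.0569], [0.0057, -1.0, 0.0018]]
scale 5.333333333333333
```

View pics/i1.png

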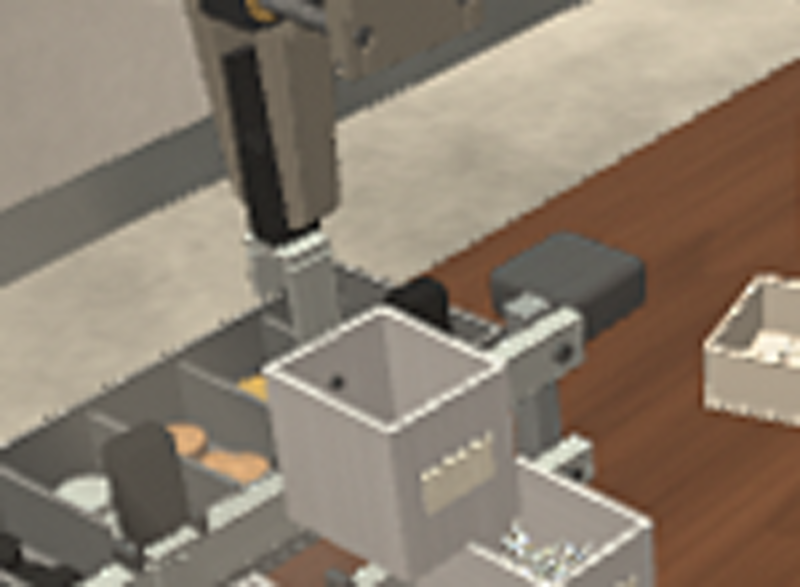

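View pics/i1t.png

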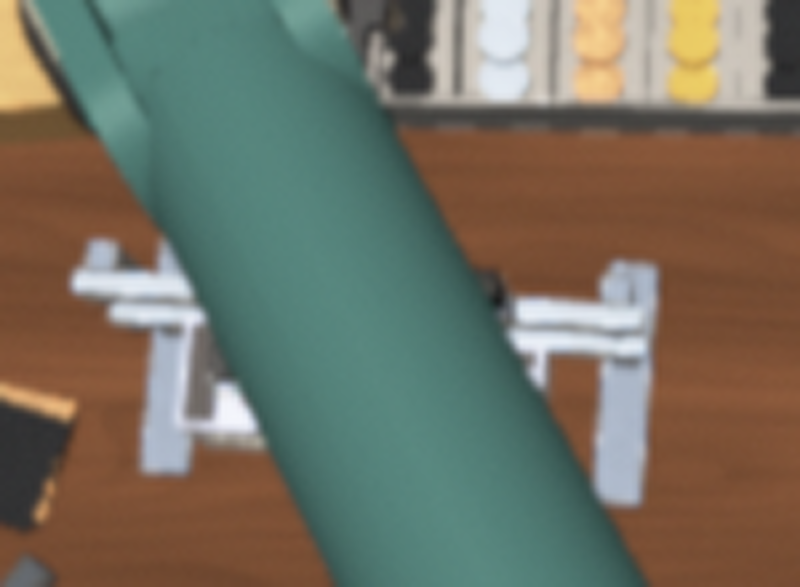

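```bash
python3 - <<'E'
from pred import *
ob=dict(rimBL=(159.7,199),rimBR=(181.6,187.8),rimFR=(205.6,197.5),rimFL=(182.7,210.6))
P=bin_pts([.6476,.1550,.2797],[.9984,-.0567])
for k,o in ob.items():
    print(k,np.round(proj("side",P[k]),1),o, "plane diff mm",np.round((plane("side",*o,P[k][2])-P[k])*1000,1))
E
```

```text
rimBL [159.1 198.6] (159.7, 199) plane diff mm [-2.3  0.4  0. ]
rimBR [181.6 186.8] (181.6, 187.8) plane diff mm [-3.  3.  0.]
rimFR [205.  197.8] (205.6, 197.5) plane diff mm [-0.5 -1.4  0. ]
rimFL [182.7 210.6] (182.7, 210.6) plane diff mm [-0.2  0.1  0. ]
```

Predictions and picture agree to within 1–3 mm. I'll shift slightly to the left and lower until the tongue is just above the lugs, then look.

Emit:
send_rows(targets=[{"fingers": 0, "delta_pos": [0.02, 0.16, 0], "twist": [0.05, 0, 0.08]}, {"fingers": 0, "delta_pos": [0, 0, -0.3], "twist": [0, 0, 0]}, {"fingers": 0, "delta_pos": [0, 0, -0.4], "twist": [0, 0, 0]}, {"fingers": 0, "delta_pos": [0, 0, -0.3], "twist": [0, 0, 0]}, {"fingers": 0, "delta_pos": [0, 0, 0], "twist": [0, 0, 0]}, {"fingers": 0, "delta_pos": [0, 0, 0], "twist": [0, 0, 0]}])

```text
time: 9.4
ee_pos: [0.6451, 0.1643, 0.2274]
eef_rot: [[-0.044, 0.002, 0.999], [-0.999, -0.001, -0.044], [0.001, -1.0, 0.002]]
wrist_force: [-0.4, 0.2, -1.9]
opening: 0.0155
```

```bash
python3 look.py j1 side 110 150 110 110
```

```text
9.4 [0.6451, 0.1643, 0.2274] F [-0.42, 0.22, -1.91] T [-0.03, -0.18, -0.03] op 0.0155
[[-0.0445, 0.0017, 0.999], [-0.999, -0.0013, -0.0445], [0.0012, -1.0, 0.0017]]
scale 5.454545454545454
```

View pics/j1.png

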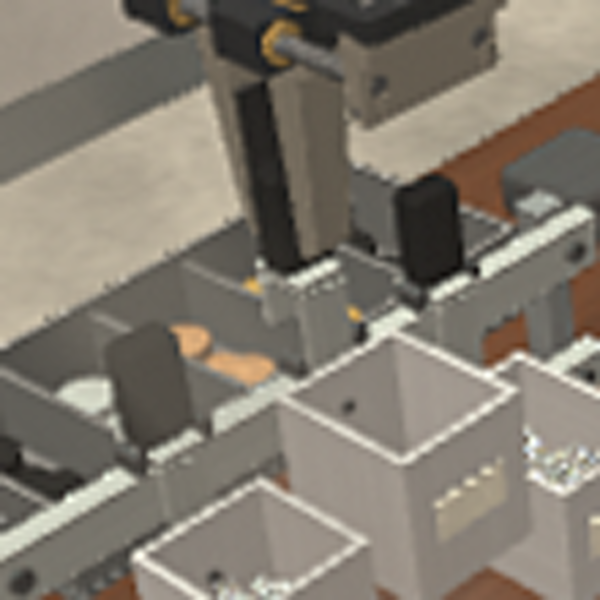

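The bin hangs centred between the full bins, with the tongue above the bar's far side. I'll correct x by +3.5 mm and continue down in small steps while watching the force.

Emit:
send_rows(targets=[{"fingers": 0, "delta_pos": [0.07, 0, 0], "twist": [0, 0, 0]}, {"fingers": 0, "delta_pos": [0, 0, 0], "twist": [0, 0, 0]}])

```text
time: 9.65
ee_pos: [0.6485, 0.1645, 0.2282]
eef_rot: [[-0.045, 0.001, 0.999], [-0.999, -0.001, -0.045], [0.001, -1.0, 0.001]]
wrist_force: [-0.6, 0.1, -3.0]
opening: 0.0154
```

Emit:
send_rows(targets=[{"fingers": 0, "delta_pos": [0, 0, -0.1], "twist": [0, 0, 0]}, {"fingers": 0, "delta_pos": [0, 0, -0.06], "twist": [0, 0, 0]}, {"fingers": 0, "delta_pos": [0, 0, 0], "twist": [0, 0, 0]}])

```text
time: 9.95
ee_pos: [0.6484, 0.1649, 0.2205]
eef_rot: [[-0.044, 0.002, 0.999], [-0.999, -0.001, -0.044], [0.001, -1.0, 0.002]]
wrist_force: [-0.6, -0.7, -3.3]
opening: 0.0158
```

Emit:
send_rows(targets=[{"fingers": 0, "delta_pos": [0, 0, -0.1], "twist": [0, 0, 0]}, {"fingers": 0, "delta_pos": [0, 0, 0], "twist": [0, 0, 0]}])

```text
time: 10.15
ee_pos: [0.6484, 0.1649, 0.2151]
eef_rot: [[-0.044, 0.002, 0.999], [-0.999, -0.001, -0.044], [0.001, -1.0, 0.002]]
wrist_force: [-0.4, 0.6, -2.5]
opening: 0.0155
```

Emit:
send_rows(targets=[{"fingers": 0, "delta_pos": [0, -0.02, -0.1], "twist": [0, 0, 0]}, {"fingers": 0, "delta_pos": [0, 0, 0], "twist": [0, 0, 0]}])

```text
time: 10.35
ee_pos: [0.6484, 0.1639, 0.2096]
eef_rot: [[-0.044, 0.002, 0.999], [-0.999, -0.001, -0.044], [0.001, -1.0, 0.002]]
wrist_force: [-1.4, 0.5, -2.6]
opening: 0.0159
```

Emit:
send_rows(targets=[{"fingers": 0, "delta_pos": [0, -0.01, -0.08], "twist": [0, 0, 0]}, {"fingers": 0, "delta_pos": [0, 0, 0], "twist": [0, 0, 0]}])

```text
time: 10.55
ee_pos: [0.6484, 0.1632, 0.205]
eef_rot: [[-0.045, 0.001, 0.999], [-0.999, -0.001, -0.045], [0.001, -1.0, 0.001]]
wrist_force: [-2.1, 0.4, -2.8]
opening: 0.0156
```

Emit:
send_rows(targets=[{"fingers": 0, "delta_pos": [0, 0, -0.06], "twist": [0, 0, 0]}, {"fingers": 0, "delta_pos": [0, 0, 0], "twist": [0, 0, 0]}])

```text
time: 10.75
ee_pos: [0.6484, 0.1632, 0.2018]
eef_rot: [[-0.045, 0.001, 0.999], [-0.999, -0.001, -0.045], [0.001, -1.0, 0.001]]
wrist_force: [-1.3, 0.2, -1.6]
opening: 0.0156
```

```bash
python3 look.py k1 side 110 150 110 110
```

```text
10.75 [0.6484, 0.1632, 0.2018] F [-1.34, 0.18, -1.64] T [-0.06, 0.26, 0.03] op 0.0156
[[-0.0447, 0.0013, 0.999], [-0.999, -0.0006, -0.0447], [0.0006, -1.0, 0.0013]]
scale 5.454545454545454
```

View pics/k1.png

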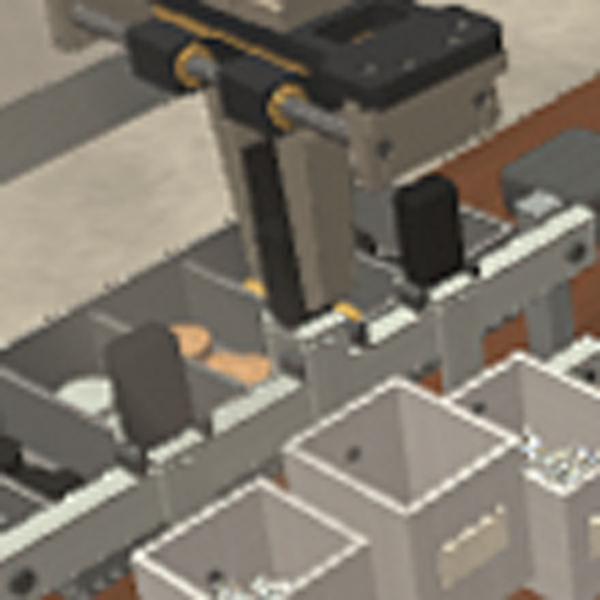

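The hook straddles the bar, with the strap in front and the tongue behind. There is only a slight −x force where the strap brushes the bar. I'll ease x back 1 mm and keep lowering to contact.

Emit:
send_rows(targets=[{"fingers": 0, "delta_pos": [-0.02, 0, -0.06], "twist": [0, 0, 0]}, {"fingers": 0, "delta_pos": [0, 0, 0], "twist": [0, 0, 0]}])

```text
time: 11.0
ee_pos: [0.6482, 0.1632, 0.1991]
eef_rot: [[-0.045, 0.003, 0.999], [-0.999, -0.0, -0.045], [0.0, -1.0, 0.003]]
wrist_force: [-1.9, -0.4, -2.4]
opening: 0.016
```

Emit:
send_rows(targets=[{"fingers": 0, "delta_pos": [0, 0, -0.04], "twist": [0, 0, 0]}, {"fingers": 0, "delta_pos": [0, 0, 0], "twist": [0, 0, 0]}])

```text
time: 11.2
ee_pos: [0.6481, 0.1633, 0.197]
eef_rot: [[-0.045, 0.003, 0.999], [-0.999, -0.0, -0.045], [0.0, -1.0, 0.003]]
wrist_force: [-0.8, -0.6, -2.8]
opening: 0.016
```

Emit:
send_rows(targets=[{"fingers": 0, "delta_pos": [0, 0, -0.03], "twist": [0, 0, 0]}, {"fingers": 0, "delta_pos": [0, 0, 0], "twist": [0, 0, 0]}])

```text
time: 11.4
ee_pos: [0.6482, 0.1634, 0.196]
eef_rot: [[-0.045, 0.004, 0.999], [-0.999, -0.0, -0.045], [0.0, -1.0, 0.004]]
wrist_force: [-1.7, 0.0, -0.7]
opening: 0.0159
```

Emit:
send_rows(targets=[{"fingers": 0, "delta_pos": [0, 0, -0.02], "twist": [0, 0, 0]}, {"fingers": 0, "delta_pos": [0, 0, 0], "twist": [0, 0, 0]}])

```text
time: 11.6
ee_pos: [0.6482, 0.1634, 0.196]
eef_rot: [[-0.045, 0.004, 0.999], [-0.999, -0.001, -0.045], [0.0, -1.0, 0.004]]
wrist_force: [-2.9, -0.7, -1.2]
opening: 0.0161
```

The hook met the lug at TCP z = 0.196, as predicted (0.1962). I'll slide −y under a light press.

Emit:
send_rows(targets=[{"fingers": 0, "delta_pos": [0, -0.03, -0.05], "twist": [0, 0, 0]}, {"fingers": 0, "delta_pos": [0, -0.03, -0.05], "twist": [0, 0, 0]}])

```text
time: 11.8
ee_pos: [0.6483, 0.1632, 0.1955]
eef_rot: [[-0.044, 0.007, 0.999], [-0.999, 0.003, -0.044], [-0.003, -1.0, 0.006]]
wrist_force: [-6.6, -1.8, 13.9]
opening: 0.0161
```

Emit:
send_rows(targets=[{"fingers": 0, "delta_pos": [0, -0.03, -0.05], "twist": [0, 0, 0]}, {"fingers": 0, "delta_pos": [0, -0.03, -0.05], "twist": [0, 0, 0]}])

```text
time: 12.0
ee_pos: [0.6482, 0.1632, 0.1955]
eef_rot: [[-0.043, 0.009, 0.999], [-0.999, 0.006, -0.043], [-0.006, -1.0, 0.009]]
wrist_force: [-5.2, 0.2, 11.9]
opening: 0.0157
```

Emit:
send_rows(targets=[{"fingers": 0, "delta_pos": [-0.02, -0.05, -0.015], "twist": [0, 0, 0]}, {"fingers": 0, "delta_pos": [-0.01, -0.05, -0.015], "twist": [0, 0, 0]}])

```text
time: 12.2
ee_pos: [0.6471, 0.1597, 0.1949]
eef_rot: [[-0.041, 0.012, 0.999], [-0.999, 0.008, -0.041], [-0.009, -1.0, 0.011]]
wrist_force: [-0.2, -0.0, -2.4]
opening: 0.0158
```

Emit:
send_rows(targets=[{"fingers": 0, "delta_pos": [0, 0, -0.02], "twist": [-0.07, 0.11, -0.03]}, {"fingers": 0, "delta_pos": [0, 0, -0.03], "twist": [0, 0, 0]}])

```text
time: 12.4
ee_pos: [0.6479, 0.1582, 0.1914]
eef_rot: [[-0.046, 0.001, 0.999], [-0.999, -0.001, -0.046], [0.001, -1.0, 0.001]]
wrist_force: [-0.1, -0.1, -1.9]
opening: 0.0158
```

Emit:
send_rows(targets=[{"fingers": 0, "delta_pos": [0, 0, -0.03], "twist": [0, 0, 0]}, {"fingers": 0, "delta_pos": [0, 0, -0.01], "twist": [0, 0, 0]}])

```text
time: 12.6
ee_pos: [0.6482, 0.1581, 0.1882]
eef_rot: [[-0.046, -0.0, 0.999], [-0.999, -0.001, -0.046], [0.001, -1.0, -0.0]]
wrist_force: [-0.7, 0.1, 1.5]
opening: 0.0155
```

It is dropping into the clip (z = 0.188, y = 0.158). I'll go on lightly until the bar is felt.

Emit:
send_rows(targets=[{"fingers": 0, "delta_pos": [0, 0, -0.02], "twist": [0, 0, 0]}, {"fingers": 0, "delta_pos": [0, 0, -0.02], "twist": [0, 0, 0]}])

```text
time: 12.8
ee_pos: [0.6483, 0.1583, 0.1876]
eef_rot: [[-0.046, 0.0, 0.999], [-0.999, -0.001, -0.046], [0.001, -1.0, 0.0]]
wrist_force: [-3.4, -1.7, 5.5]
opening: 0.0157
```

Emit:
send_rows(targets=[{"fingers": 0, "delta_pos": [0, 0, -0.02], "twist": [0, 0, 0]}, {"fingers": 0, "delta_pos": [0, 0, 0], "twist": [0, 0, 0]}])

```text
time: 13.0
ee_pos: [0.6482, 0.1583, 0.1878]
eef_rot: [[-0.047, 0.0, 0.999], [-0.999, -0.001, -0.047], [0.001, -1.0, 0.001]]
wrist_force: [-0.6, 0.8, -2.1]
opening: 0.0157
```

```bash
python3 look.py l1 side 140 180 75 75; python3 - <<'E'
from pred import *
P=bin_pts([.6482,.1583,.1878],[.9989,-.0467])
P2=bin_pts([.6482,.1583,.1862],[.9989,-.0467])
for k in P: print(k,np.round((proj("side",P[k])-[140,180])*8),np.round((proj("side",P2[k])-[140,180])*8))
E
```

```text
13.0 [0.6482, 0.1583, 0.1878] F [-0.65, 0.78, -2.14] T [0.01, 0.05, -0.0] op 0.0157
[[-0.0466, 0.0005, 0.9989], [-0.9989, -0.0014, -0.0466], [0.0014, -1.0, 0.0006]]
scale 8.0
rimBL [192. 443.] [193. 448.]
rimBR [359. 341.] [360. 345.]
rimFR [539. 433.] [540. 438.]
rimFL [374. 544.] [374. 549.]
hook [230. 272.] [230. 277.]
tongueBotL [183. 340.] [184. 345.]
tongueBotR [240. 307.] [241. 312.]
plateBackL [163. 252.] [164. 257.]
plateBackR [220. 220.] [221. 225.]
plateFrontL [230. 287.] [231. 292.]
```

View pics/l1.png

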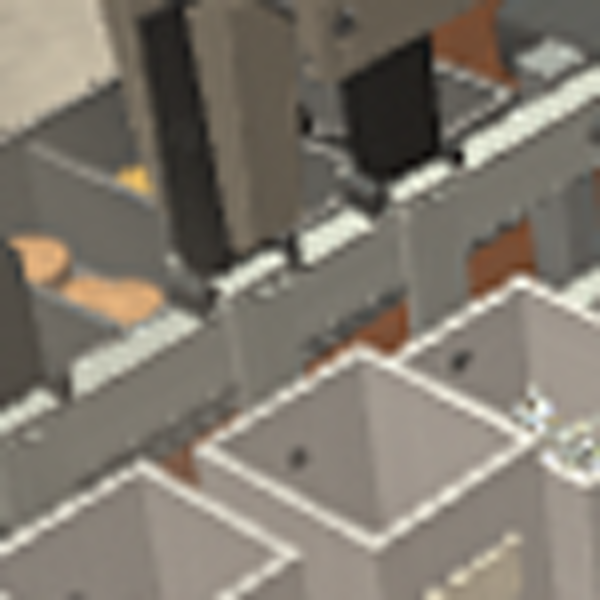

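```bash
python3 - <<'E'
import cv2
c=cv2.imread("pics/l1_full.png")
cv2.imwrite("pics/l1z.png",cv2.resize(c[190:240,140:205],None,fx=12,fy=12,interpolation=cv2.INTER_CUBIC))
E
```

```text
(no output)
```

View pics/l1z.png

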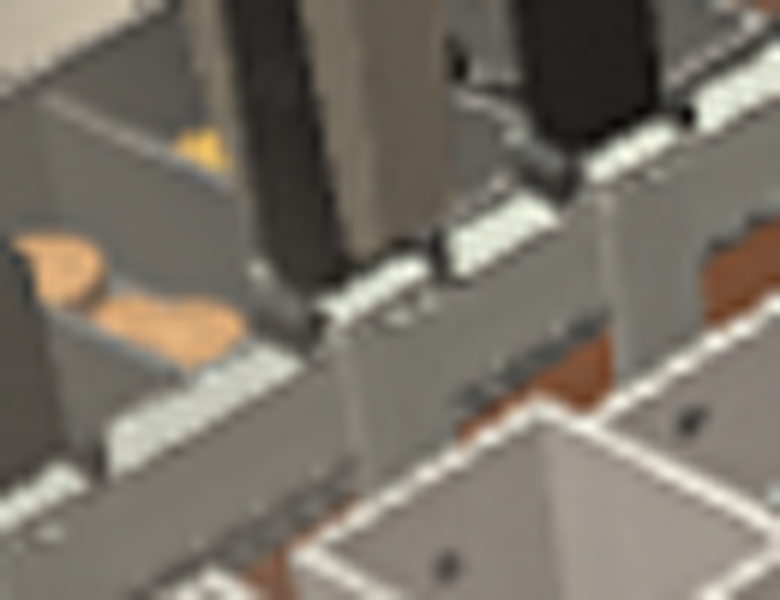

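By comparison with the neighbours' plates, the hook's plate is still 1–3 mm high: about 20 px above the bar line at 12× zoom, against about 10 px for the others. z = 0.188 says the same, as home would be about 0.186. I'll wiggle lightly under a small press.

Emit:
send_rows(targets=[{"fingers": 0, "delta_pos": [-0.02, -0.02, -0.02], "twist": [0, 0, 0]}, {"fingers": 0, "delta_pos": [0, -0.02, -0.02], "twist": [0, 0, 0]}])

```text
time: 13.25
ee_pos: [0.6481, 0.1582, 0.1876]
eef_rot: [[-0.046, 0.004, 0.999], [-0.999, 0.002, -0.046], [-0.002, -1.0, 0.004]]
wrist_force: [-2.2, 1.5, 6.4]
opening: 0.0159
```

Emit:
send_rows(targets=[{"fingers": 0, "delta_pos": [0, 0.03, -0.02], "twist": [0, 0, 0]}, {"fingers": 0, "delta_pos": [0, 0.03, -0.02], "twist": [0, 0, 0]}])

```text
time: 13.45
ee_pos: [0.6481, 0.1585, 0.1874]
eef_rot: [[-0.047, 0.003, 0.999], [-0.999, -0.003, -0.047], [0.003, -1.0, 0.004]]
wrist_force: [-4.0, -4.6, 8.1]
opening: 0.0159
```

Emit:
send_rows(targets=[{"fingers": 0, "delta_pos": [-0.03, 0, 0.01], "twist": [0, 0, 0]}, {"fingers": 0, "delta_pos": [-0.02, -0.02, -0.02], "twist": [0.02, -0.03, 0]}, {"fingers": 0, "delta_pos": [0, 0, -0.03], "twist": [0, 0, 0]}])

```text
time: 13.75
ee_pos: [0.6472, 0.1584, 0.1874]
eef_rot: [[-0.047, 0.012, 0.999], [-0.999, 0.001, -0.047], [-0.002, -1.0, 0.012]]
wrist_force: [-3.9, -2.1, 11.3]
opening: 0.0156
```

Emit:
send_rows(targets=[{"fingers": 0, "delta_pos": [0, 0, -0.03], "twist": [0, 0, 0.05]}, {"fingers": 0, "delta_pos": [0, 0, -0.03], "twist": [0, 0, -0.05]}])

```text
time: 13.95
ee_pos: [0.6472, 0.1584, 0.1873]
eef_rot: [[-0.048, 0.013, 0.999], [-0.999, 0.001, -0.048], [-0.002, -1.0, 0.013]]
wrist_force: [-3.5, -1.0, 9.6]
opening: 0.0154
```

Emit:
send_rows(targets=[{"fingers": 0, "delta_pos": [0, 0, 0.01], "twist": [0, 0.12, 0]}, {"fingers": 0, "delta_pos": [0, 0, 0], "twist": [0, 0, 0]}, {"fingers": 0, "delta_pos": [0, 0, -0.015], "twist": [0, 0, 0]}])

```text
time: 14.25
ee_pos: [0.647, 0.1584, 0.1875]
eef_rot: [[-0.047, 0.001, 0.999], [-0.999, 0.001, -0.047], [-0.001, -1.0, 0.001]]
wrist_force: [-2.3, 0.5, 8.2]
opening: 0.0157
```

```bash
python3 look.py m1 side 140 190 65 50; python3 - <<'E'
from h import *
# front-top edge of plate expected px when home for three hooks; rack frame
c=np.array([.6463,.1585,.175]);a=np.radians(-2.8);X=np.array([np.cos(a),np.sin(a),0]);Y=np.array([-np.sin(a),np.cos(a),0])
for n,y in(("free",0),("deep",-.0615),("tall",.0765)):
  for x in(.0015,.003):
    for dz in(0,.002):
      for s in(1,-1):
        p=c+(x-.013)*X+(y+s*.01)*Y+[0,0,.006+dz]; print(n,x,dz,s,np.round((proj("side",p)-[140,190])*12))
E
```

```text
14.25 [0.647, 0.1584, 0.1875] F [-2.3, 0.47, 8.17] T [-0.22, 0.37, 0.02] op 0.0157
[[-0.0471, 0.0007, 0.9989], [-0.9989, 0.0009, -0.0471], [-0.001, -1.0, 0.0006]]
scale 12.0
free 0.0015 0 1 [348. 319.]
free 0.0015 0 -1 [434. 270.]
free 0.0015 0.002 1 [346. 310.]
free 0.0015 0.002 -1 [433. 260.]
free 0.003 0 1 [342. 316.]
free 0.003 0 -1 [428. 267.]
free 0.003 0.002 1 [341. 307.]
free 0.003 0.002 -1 [427. 257.]
deep 0.0015 0 1 [605. 171.]
deep 0.0015 0 -1 [683. 125.]
deep 0.0015 0.002 1 [604. 162.]
deep 0.0015 0.002 -1 [682. 116.]
deep 0.003 0 1 [599. 168.]
deep 0.003 0 -1 [678. 123.]
deep 0.003 0.002 1 [598. 159.]
deep 0.003 0.002 -1 [677. 114.]
tall 0.0015 0 1 [ -8. 525.]
tall 0.0015 0 -1 [ 89. 469.]
tall 0.0015 0.002 1 [-10. 516.]
tall 0.0015 0.002 -1 [ 87. 460.]
tall 0.003 0 1 [-14. 522.]
tall 0.003 0 -1 [ 83. 466.]
tall 0.003 0.002 1 [-16. 512.]
tall 0.003 0.002 -1 [ 82. 456.]
```

View pics/m1.png

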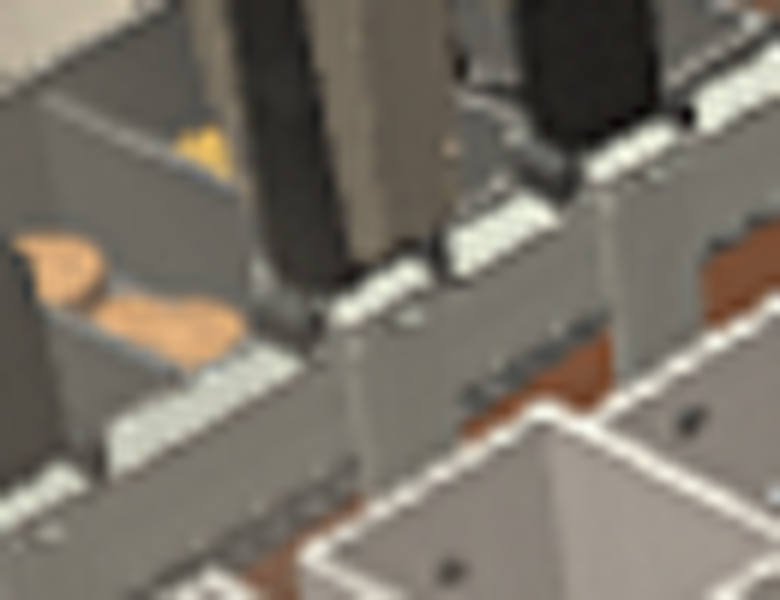

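The plate still sits about 1.7 mm higher relative to the neighbours' plates. It stands 8 px below the home prediction, where theirs stand 16 px below. I'll unload slightly and probe the free play in y to centre it properly.

Emit:
send_rows(targets=[{"fingers": 0, "delta_pos": [0, 0, 0.02], "twist": [0, 0, 0]}, {"fingers": 0, "delta_pos": [0, 0.02, 0.01], "twist": [0, 0, 0]}, {"fingers": 0, "delta_pos": [0, 0, 0], "twist": [0, 0, 0]}])

```text
time: 14.6
ee_pos: [0.6469, 0.1583, 0.1878]
eef_rot: [[-0.047, -0.0, 0.999], [-0.999, -0.0, -0.047], [0.0, -1.0, -0.0]]
wrist_force: [-0.7, -0.7, 2.6]
opening: 0.0158
```

Emit:
send_rows(targets=[{"fingers": 0, "delta_pos": [0, 0.03, 0], "twist": [0, 0, 0]}, {"fingers": 0, "delta_pos": [0, 0, 0], "twist": [0, 0, 0]}])

```text
time: 14.8
ee_pos: [0.6469, 0.1584, 0.1878]
eef_rot: [[-0.048, -0.001, 0.999], [-0.999, -0.003, -0.048], [0.003, -1.0, -0.001]]
wrist_force: [-1.3, -0.2, 1.4]
opening: 0.016
```

```bash
python3 - <<'E'
from station import arm; import numpy as np
s=arm.sense(); print(np.round(s["ee_pos"],4),np.round(s["wrist_force"],1),np.round(s["wrist_torque"],2))
E
```

```text
[0.6469 0.1584 0.1878] [-1.3 -0.2  1.4] [-0.09  0.04  0.01]
```

Emit:
send_rows(targets=[{"fingers": 0, "delta_pos": [0, 0, 0.04], "twist": [0, 0, 0]}, {"fingers": 0, "delta_pos": [0, 0.05, 0], "twist": [0, 0, 0]}])

```text
time: 15.0
ee_pos: [0.6467, 0.1597, 0.1889]
eef_rot: [[-0.049, -0.002, 0.999], [-0.999, -0.004, -0.049], [0.005, -1.0, -0.002]]
wrist_force: [-0.9, -7.0, 4.5]
opening: 0.0154
```

Emit:
send_rows(targets=[{"fingers": 0, "delta_pos": [0, -0.05, 0], "twist": [0, 0, 0]}])

```text
time: 15.1
ee_pos: [0.6465, 0.1579, 0.1886]
eef_rot: [[-0.048, -0.002, 0.999], [-0.999, -0.004, -0.048], [0.004, -1.0, -0.002]]
wrist_force: [-0.2, 2.1, -2.5]
opening: 0.0159
```

Emit:
send_rows(targets=[{"fingers": 0, "delta_pos": [0, -0.05, 0], "twist": [0, 0, 0]}])

```text
time: 15.2
ee_pos: [0.6464, 0.1576, 0.1886]
eef_rot: [[-0.047, -0.002, 0.999], [-0.999, 0.0, -0.047], [0.0, -1.0, -0.002]]
wrist_force: [1.8, 5.1, -0.7]
opening: 0.0163
```

Walls are felt at y ≈ 0.1597 and 0.1576, so the hook is inside the clip with its centre at ≈ 0.1587. I'll centre it and press down again.

Emit:
send_rows(targets=[{"fingers": 0, "delta_pos": [0, 0.02, 0], "twist": [0, 0, 0]}, {"fingers": 0, "delta_pos": [0, 0, -0.03], "twist": [0, 0, 0]}])

```text
time: 15.4
ee_pos: [0.6465, 0.1584, 0.1875]
eef_rot: [[-0.047, -0.001, 0.999], [-0.999, -0.0, -0.047], [0.001, -1.0, -0.001]]
wrist_force: [-2.3, -2.0, 8.6]
opening: 0.0157
```

Emit:
send_rows(targets=[{"fingers": 0, "delta_pos": [0, 0, -0.03], "twist": [0, 0, 0]}, {"fingers": 0, "delta_pos": [0, 0, -0.03], "twist": [0, 0, 0]}])

```text
time: 15.6
ee_pos: [0.6467, 0.1584, 0.1873]
eef_rot: [[-0.047, -0.0, 0.999], [-0.999, -0.001, -0.047], [0.001, -1.0, -0.0]]
wrist_force: [-3.0, -1.3, 8.4]
opening: 0.0159
```

```bash
python3 - <<'E'
from station import arm; import numpy as np
s=arm.sense(); print(np.round(s["ee_pos"],4),np.round(s["wrist_force"],1),np.round(s["wrist_torque"],2))
E
```

```text
[0.6467 0.1584 0.1873] [-3.  -1.3  8.4] [-0.25  0.7   0.01]
```

Solid contact again at z ≈ 0.1873 with the load at the hook itself. The remaining 1.3 mm may be the grip slipping in the pads. I'll open slightly, let the bin settle on its own weight, and look.

Emit:
send_rows(targets=[{"fingers": 0, "delta_pos": [0, 0, 0.02], "twist": [0, 0, 0]}, {"fingers": 0.2, "delta_pos": [0, 0, 0], "twist": [0, 0, 0]}, {"fingers": 0.35, "delta_pos": [0, 0, 0], "twist": [0, 0, 0]}, {"fingers": 0.35, "delta_pos": [0, 0, 0], "twist": [0, 0, 0]}, {"fingers": 0.35, "delta_pos": [0, 0, 0], "twist": [0, 0, 0]}])

```text
time: 16.1
ee_pos: [0.6464, 0.1581, 0.188]
eef_rot: [[-0.047, -0.001, 0.999], [-0.999, -0.002, -0.047], [0.002, -1.0, -0.001]]
wrist_force: [-0.4, 0.5, 0.6]
opening: 0.0322
```

```bash
python3 look.py n1 side 140 190 65 50
```

```text
16.1 [0.6464, 0.1581, 0.188] F [-0.4, 0.5, 0.56] T [-0.02, -0.11, 0.02] op 0.0322
[[-0.0473, -0.0009, 0.9989], [-0.9989, -0.0017, -0.0473], [0.0017, -1.0, -0.0008]]
scale 12.0
```

View pics/n1.png

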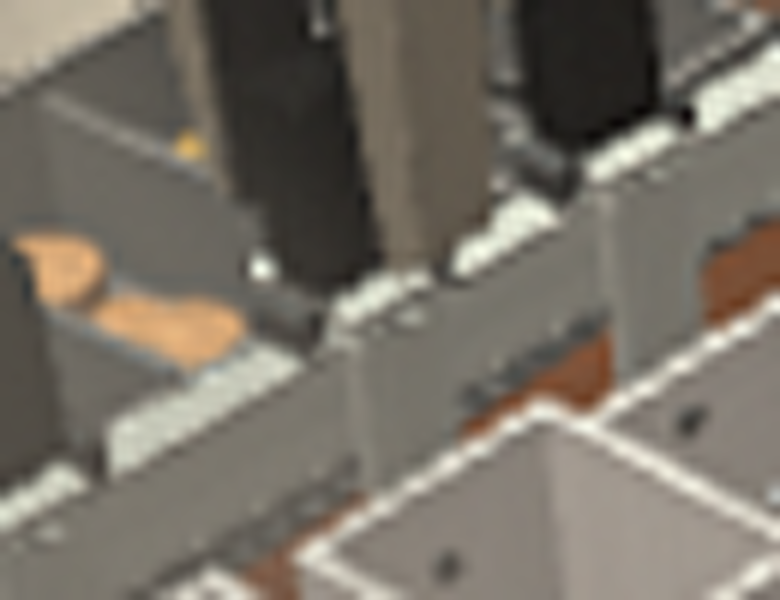

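The bin stays where it was, seated in the clip. I'll back off straight up for a clear view.

Emit:
send_rows(targets=[{"fingers": 0.4, "delta_pos": [0, 0, 0.1], "twist": [0, 0, 0]}, {"fingers": 0.4, "delta_pos": [0, 0, 0.3], "twist": [0, 0, 0]}, {"fingers": 0.4, "delta_pos": [0, 0, 0.5], "twist": [0, 0, 0]}, {"fingers": 0.4, "delta_pos": [0, 0, 0.5], "twist": [0, 0, 0]}, {"fingers": 0.4, "delta_pos": [0, 0, 0.2], "twist": [0, 0, 0]}, {"fingers": 0.4, "delta_pos": [0, 0, 0], "twist": [0, 0, 0]}])

```text
time: 16.75
ee_pos: [0.6463, 0.1585, 0.2745]
eef_rot: [[-0.047, 0.0, 0.999], [-0.999, -0.001, -0.047], [0.001, -1.0, 0.0]]
wrist_force: [-0.3, -0.0, -1.0]
opening: 0.0366
```

```bash
python3 look.py o1 side 110 170 120 90; python3 - <<'E'
import cv2
c=cv2.imread("pics/o1_full.png")
cv2.imwrite("pics/o1z.png",cv2.resize(c[185:235,140:205],None,fx=12,fy=12,interpolation=cv2.INTER_CUBIC))
E
```

```text
16.75 [0.6463, 0.1585, 0.2745] F [-0.31, -0.04, -0.96] T [-0.08, -0.04, -0.01] op 0.0366
[[-0.047, 0.0004, 0.9989], [-0.9989, -0.0008, -0.047], [0.0008, -1.0, 0.0004]]
scale 6.666666666666667
```

View pics/o1.png

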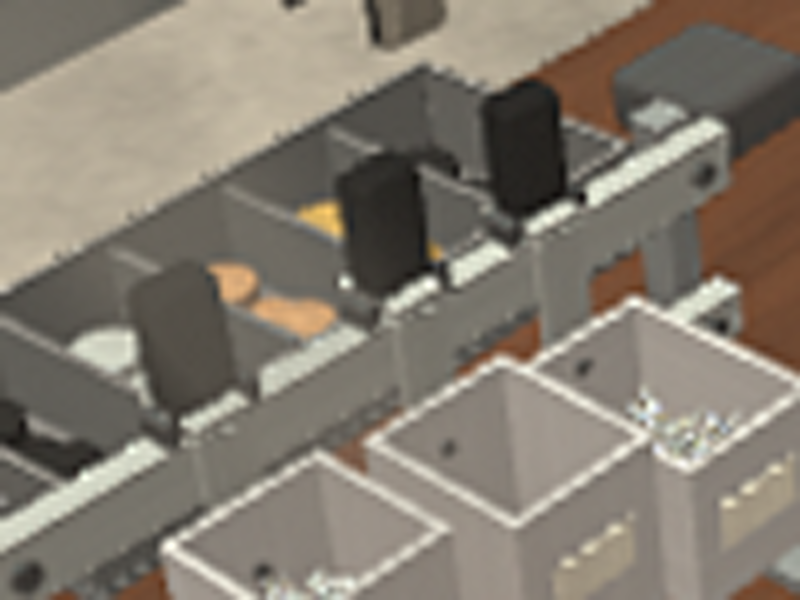

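View pics/o1z.png

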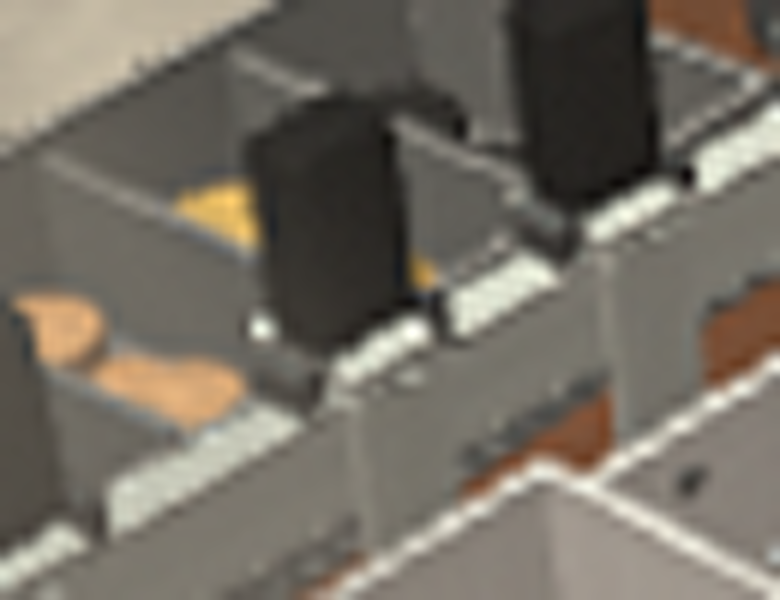

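```bash
python3 - <<'E'
from h import *
import cv2
g=cv2.cvtColor(cv2.imread("pics/o1_full.png"),cv2.COLOR_BGR2GRAY).astype(float)
c=np.array([.6463,.1585,.175]);a=np.radians(-2.8);X=np.array([np.cos(a),np.sin(a),0]);Y=np.array([-np.sin(a),np.cos(a),0])
def edge(u,v0):   # bright->mid going down, near v0
    best=None
    for v in range(int(v0)-5,int(v0)+6):
        d=g[v,u]-g[v+1,u]
        if best is None or d>best[0]: best=(d,v)
    v=best[1]; w=[g[k,u]-g[k+1,u] for k in(v-1,v,v+1)]; w=np.clip(w,0,None)
    return v+.5+(w[2]-w[0])/sum(w),best[0]
for n,y0,z,xe in(("barL",.03,.175,-.006),("free",0,.181,-.0105),("barR",-.030,.175,-.006),("deep",-.0615,.181,-.0105),("barRR",-.1,.175,-.006),("tall",.0765,.181,-.0105)):
    out=[]
    for yy in np.linspace(y0-.008,y0+.008,9):
        p=proj("side",c+xe*X+yy*Y+[0,0,z-.175]); u=int(round(p[0])); v,s=edge(u,p[1])
        q=plane("side",u,v,z)-c; out.append((round((q@X)*1000,1),round((q@Y)*1000,1),int(s)))
    print(n,"rack x mm at assumed z, y, strength:",sorted(set(out),key=lambda t:t[1]))
E
```

```text
barL rack x mm at assumed z, y, strength: [(np.float64(-7.6), np.float64(23.9), 73), (np.float64(-7.1), np.float64(26.2), 58), (np.float64(-7.6), np.float64(29.3), 76), (np.float64(-7.2), np.float64(31.6), 45), (np.float64(-7.1), np.float64(34.2), 68), (np.float64(-7.7), np.float64(37.3), 57), (np.float64(-7.3), np.float64(39.6), 58)]
free rack x mm at assumed z, y, strength: [(np.float64(-12.0), np.float64(-6.3), 64), (np.float64(-10.1), np.float64(-5.2), 104), (np.float64(-10.8), np.float64(-1.8), 48), (np.float64(-10.6), np.float64(0.8), 76), (np.float64(-11.1), np.float64(4.1), 85), (np.float64(-11.0), np.float64(6.7), 69), (np.float64(-10.6), np.float64(9.1), 71)]
barR rack x mm at assumed z, y, strength: [(np.float64(-6.8), np.float64(-36.0), 62), (np.float64(-7.0), np.float64(-32.9), 91), (np.float64(-7.7), np.float64(-29.3), 82), (np.float64(-7.3), np.float64(-26.8), 79), (np.float64(-7.6), np.float64(-23.6), 94), (np.float64(-7.5), np.float64(-20.8), 55)]
deep rack x mm at assumed z, y, strength: [(np.float64(1.8), np.float64(-81.4), 63), (np.float64(-12.0), np.float64(-65.1), 91), (np.float64(-11.9), np.float64(-62.1), 82), (np.float64(-12.3), np.float64(-58.6), 59), (np.float64(-11.7), np.float64(-56.2), 108), (np.float64(-11.6), np.float64(-53.3), 62)]
barRR rack x mm at assumed z, y, strength: [(np.float64(-7.1), np.float64(-107.1), 87), (np.float64(-7.8), np.float64(-103.2), 92), (np.float64(-7.3), np.float64(-100.5), 76), (np.float64(-7.6), np.float64(-96.9), 100), (np.float64(-7.7), np.float64(-93.6), 58), (np.float64(-7.1), np.float64(-91.0), 115)]
tall rack x mm at assumed z, y, strength: [(np.float64(-13.2), np.float64(71.4), 78), (np.float64(-12.4), np.float64(73.2), 58), (np.float64(-12.2), np.float64(75.6), 73), (np.float64(-12.2), np.float64(78.0), 47), (np.float64(-11.8), np.float64(80.2), 80), (np.float64(-12.2), np.float64(82.9), 46), (np.float64(-11.8), np.float64(85.1), 61)]
```

The plate edge reads about 1 mm different from the neighbours' edges, which could be x play or height. I'll move the arm out of the top camera's view and triangulate.

Emit:
send_rows(targets=[{"fingers": 0.4, "delta_pos": [0, 0, 0.6], "twist": [0, 0, 0]}, {"fingers": 0.4, "delta_pos": [-0.3, -0.3, 0.6], "twist": [0, 0, 0]}, {"fingers": 0.4, "delta_pos": [-0.4, -0.9, 0.2], "twist": [0, 0, 0]}, {"fingers": 0.4, "delta_pos": [-0.4, -1, 0], "twist": [0, 0, 0]}, {"fingers": 0.4, "delta_pos": [-0.4, -1, 0], "twist": [0, 0, 0]}, {"fingers": 0.4, "delta_pos": [-0.4, -1, 0], "twist": [0, 0, 0]}, {"fingers": 0.4, "delta_pos": [-0.4, -1, 0], "twist": [0, 0, 0]}, {"fingers": 0.4, "delta_pos": [-0.2, -0.8, 0], "twist": [0, 0, 0]}, {"fingers": 0.4, "delta_pos": [0, -0.4, 0], "twist": [0, 0, 0]}, {"fingers": 0.4, "delta_pos": [0, 0, 0], "twist": [0, 0, 0]}])

```text
time: 17.8
ee_pos: [0.513, -0.1581, 0.3336]
eef_rot: [[-0.046, -0.02, 0.999], [-0.999, -0.0, -0.046], [0.001, -1.0, -0.02]]
wrist_force: [0.7, 1.1, 0.2]
opening: 0.0366
```

```bash
python3 look.py p1 side 110 165 160 120; python3 look.py p1t top 155 130 130 75
```

```text
17.8 [0.513, -0.1581, 0.3336] F [0.68, 1.12, 0.15] T [-0.01, -0.11, -0.02] op 0.0366
[[-0.0457, -0.0202, 0.9987], [-0.999, -0.0003, -0.0457], [0.0012, -0.9998, -0.0202]]
scale 5.0
17.85 [0.5132, -0.1563, 0.3336] F [0.54, -0.62, -0.08] T [-0.02, -0.07, 0.05] op 0.0368
[[-0.0436, -0.0204, 0.9988], [-0.9991, 0.0005, -0.0436], [0.0004, -0.9998, -0.0204]]
scale 6.153846153846154
```

View pics/p1t.png

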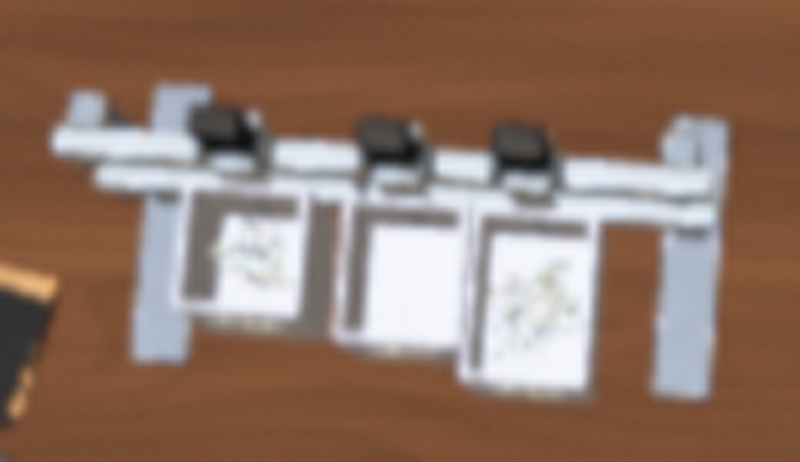

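View pics/p1.png

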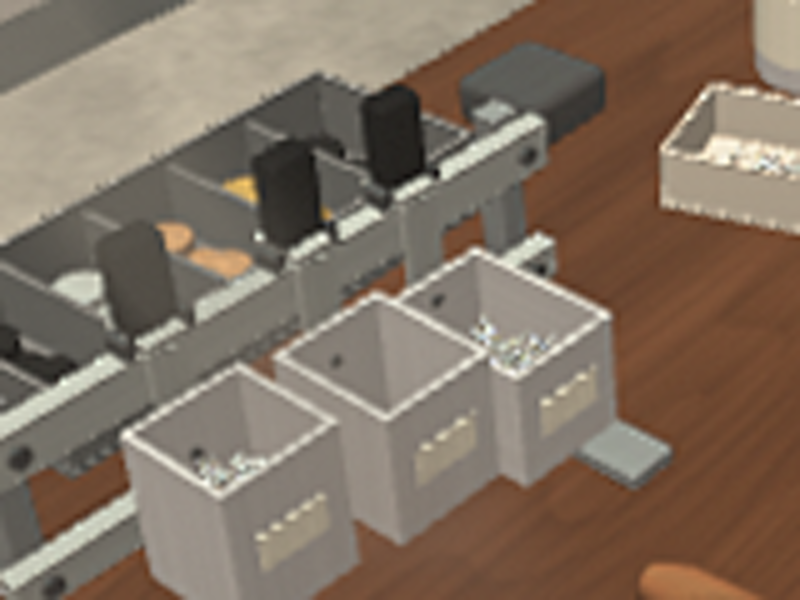

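```bash
python3 - <<'E'
from h import *
import cv2
S=lambda x,y:(110+x/5-.4,165+y/5-.4); T=lambda x,y:(155+x/6.154-.42,130+y/6.154-.42)
for n,s,t in(("tall grip",(133,232),(222,127)),("ours grip",(285,151),(388,137)),("deep grip",(391,96),(523,145)),
 ("rimBL",(278,357),(345,205)),("rimBR",(377,296),(468,210)),("rimFR",(487,352),(465,352)),("rimFL",(390,417),(335,345))):
    p,e=tri(S(*s),T(*t)); print(n,np.round(p,4),round(e,4))
c=np.array([.6463,.1585,.175]);a=np.radians(-2.8);X=np.array([np.cos(a),np.sin(a),0]);Y=np.array([-np.sin(a),np.cos(a),0])
# expected rims if home at x=+3mm, y=0
for n,x,y in(("rimBL",-.013,.03),("rimBR",-.013,-.03),("rimFR",-.083,-.03),("rimFL",-.083,.03)):
  for dz in(0,.003):
    p=c+(x+.003)*X+y*Y+[0,0,-.034+dz]; q=(proj("side",p)-[110-.4,165-.4])*5; r=(proj("top",p)-[155-.42,130-.42])*6.154; print(n,dz,np.round(q),np.round(r))
a=cv2.imread("pics/p1_full.png"); cv2.imwrite("pics/p1z.png",cv2.resize(a[178:240,128:205],None,fx=10,fy=10,interpolation=cv2.INTER_CUBIC)[:600,:])
E
```

```text
tall grip [0.6496 0.2325 0.2243] 0.0036
ours grip [0.6456 0.1567 0.2253] 0.002
deep grip [0.6437 0.096  0.2239] 0.0024
rimBL [0.631  0.1895 0.1437] 0.0016
rimBR [0.6305 0.1306 0.1413] 0.0023
rimFR [0.5627 0.131  0.1395] 0.0055
rimFL [0.5628 0.1919 0.1441] 0.002
rimBL 0 [271. 356.] [347. 191.]
rimBL 0.003 [270. 351.] [346. 190.]
rimBR 0 [375. 292.] [470. 200.]
rimBR 0.003 [375. 287.] [469. 198.]
rimFR 0 [487. 350.] [459. 342.]
rimFR 0.003 [487. 345.] [458. 341.]
rimFL 0 [383. 419.] [334. 334.]
rimFL 0.003 [383. 414.] [333. 333.]
```

View pics/p1z.png

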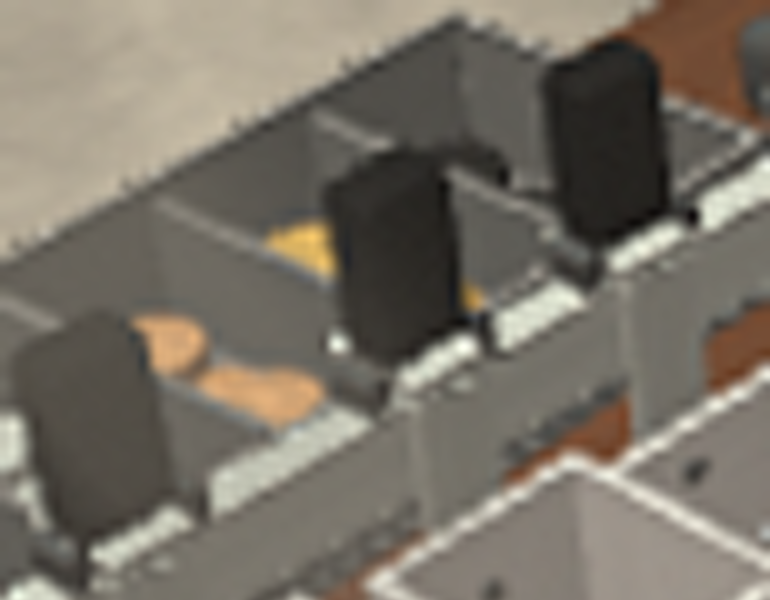

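```bash
python3 - <<'E'
from h import *
import cv2
c=np.array([.6463,.1585,.175]);a=np.radians(-2.8);X=np.array([np.cos(a),np.sin(a),0]);Y=np.array([-np.sin(a),np.cos(a),0])
f=lambda x,y,z:np.round((proj("side",c+(x+.003)*X+y*Y+[0,0,z])-[110-.4,165-.4])*5)
print("ours FL",f(-.083,.03,-.034),f(-.083,.03,-.104)," FR",f(-.083,-.03,-.034),f(-.083,-.03,-.104))
y=-.0615
print("deep FL",f(-.098,.03+y,-.042),f(-.098,.03+y,-.104)," FR",f(-.098,-.03+y,-.042),f(-.098,-.03+y,-.104))
y=.0765
print("tall FL",f(-.075,.03+y,-.026),f(-.075,.03+y,-.104)," FR",f(-.075,-.03+y,-.026),f(-.075,-.03+y,-.104))
a=cv2.imread("pics/p1_full.png"); cv2.imwrite("pics/p1y.png",cv2.resize(a[215:290,130:240],None,fx=7,fy=7,interpolation=cv2.INTER_CUBIC))
g=lambda p:np.round((np.array(p)/5+[110-.4-130,165-.4-215])*7)
print("crop7 ours FL",g(f(-.083,.03,-.034)),g(f(-.083,.03,-.104)),"FR",g(f(-.083,-.03,-.034)),g(f(-.083,-.03,-.104)))
E
```

```text
ours FL [383. 419.] [401. 546.]  FR [487. 350.] [499. 474.]
deep FL [516. 376.] [526. 485.]  FR [609. 311.] [616. 418.]
tall FL [220. 494.] [248. 639.]  FR [338. 417.] [359. 559.]
crop7 ours FL [393. 234.] [419. 412.] FR [539. 137.] [556. 311.]
```

View pics/p1y.png

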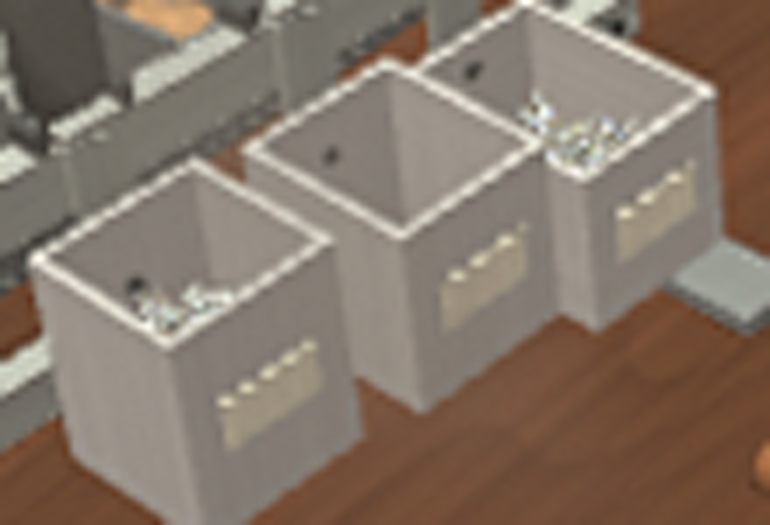

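The pictures agree that the bin hangs in the clip between the lugs. However, it leans about 2–3° with its left side up, and its hook is about 1 mm high: its grip top reads z = 0.2253, against 0.2243 and 0.2239 for the others. It seems to lean on the deep bin's tray, since their centres are only 61 mm apart. I'll go back, take the grip very lightly so the bin can right itself, nudge it to the left within the clip, and press gently.

Emit:
send_rows(targets=[{"fingers": 0.5, "delta_pos": [0.2, 0.5, 0], "twist": [0, -0.1, 0]}, {"fingers": 0.5, "delta_pos": [0.3, 0.8, 0], "twist": [0, -0.09, 0]}, {"fingers": 0.5, "delta_pos": [0.4, 0.9, 0], "twist": [0, 0, 0]}, {"fingers": 0.5, "delta_pos": [0.4, 0.9, 0], "twist": [0, 0, 0]}, {"fingers": 0.5, "delta_pos": [0.4, 0.9, 0], "twist": [0, 0, 0]}, {"fingers": 0.5, "delta_pos": [0.4, 0.8, 0], "twist": [0, 0, 0]}, {"fingers": 0.5, "delta_pos": [0.4, 0.7, 0], "twist": [0, 0, 0]}, {"fingers": 0.5, "delta_pos": [0.2, 0.4, 0], "twist": [0, 0, 0]}, {"fingers": 0.5, "delta_pos": [0, 0, 0], "twist": [0, 0, 0]}, {"fingers": 0.5, "delta_pos": [0, 0, 0], "twist": [0, 0, 0]}])

```text
time: 18.9
ee_pos: [0.6425, 0.1756, 0.3303]
eef_rot: [[-0.01, -0.007, 1.0], [-1.0, 0.013, -0.01], [-0.013, -1.0, -0.007]]
wrist_force: [0.2, -0.3, -0.6]
opening: 0.0461
```

Emit:
send_rows(targets=[{"fingers": 0.5, "delta_pos": [0.09, -0.32, 0], "twist": [-0.12, -0.06, -0.34]}, {"fingers": 0.5, "delta_pos": [0, 0, 0], "twist": [0, 0, 0]}, {"fingers": 0.5, "delta_pos": [0, 0, 0], "twist": [0, 0, 0]}])

```text
time: 19.2
ee_pos: [0.6463, 0.1562, 0.3306]
eef_rot: [[-0.051, -0.0, 0.999], [-0.999, -0.003, -0.051], [0.003, -1.0, -0.0]]
wrist_force: [0.2, 0.8, -0.7]
opening: 0.0461
```

Emit:
send_rows(targets=[{"fingers": 0.5, "delta_pos": [0.015, 0.045, -0.3], "twist": [0.02, 0, 0.03]}, {"fingers": 0.5, "delta_pos": [0, 0, -0.5], "twist": [0, 0, 0]}, {"fingers": 0.5, "delta_pos": [0, 0, -0.5], "twist": [0, 0, 0]}, {"fingers": 0.5, "delta_pos": [0, 0, -0.5], "twist": [0, 0, 0]}, {"fingers": 0.5, "delta_pos": [0, 0, -0.4], "twist": [0, 0, 0]}, {"fingers": 0.5, "delta_pos": [0, 0, -0.2], "twist": [0, 0, 0]}, {"fingers": 0.5, "delta_pos": [0, 0, 0], "twist": [0, 0, 0]}, {"fingers": 0.5, "delta_pos": [0, 0, 0], "twist": [0, 0, 0]}])

```text
time: 20.0
ee_pos: [0.6462, 0.1517, 0.2031]
eef_rot: [[-0.056, 0.0, 0.998], [-0.998, -0.002, -0.056], [0.002, -1.0, 0.001]]
wrist_force: [-0.6, 1.4, 0.5]
opening: 0.0464
```

Emit:
send_rows(targets=[{"fingers": 0.5, "delta_pos": [0.01, 0.135, 0], "twist": [0, 0, 0.08]}, {"fingers": 0.5, "delta_pos": [0, 0, -0.12], "twist": [0, 0, 0]}, {"fingers": 0.5, "delta_pos": [0, 0, -0.1], "twist": [0, 0, 0]}, {"fingers": 0.5, "delta_pos": [0, 0, 0], "twist": [0, 0, 0]}])

```text
time: 20.4
ee_pos: [0.6483, 0.1601, 0.1945]
eef_rot: [[-0.047, 0.006, 0.999], [-0.999, -0.0, -0.047], [-0.0, -1.0, 0.006]]
wrist_force: [0.8, -0.4, 0.1]
opening: 0.0458
```

Emit:
send_rows(targets=[{"fingers": 0.2, "delta_pos": [0, 0, 0], "twist": [0, 0, 0]}, {"fingers": 0.1, "delta_pos": [0, 0, 0], "twist": [0, 0, 0]}, {"fingers": 0, "delta_pos": [0, 0, 0], "twist": [0, 0, 0]}, {"fingers": 0, "delta_pos": [0, 0, 0], "twist": [0, 0, 0]}, {"fingers": 0, "delta_pos": [0, 0, 0], "twist": [0, 0, 0]}], squeeze=6)

```text
time: 20.9
ee_pos: [0.6479, 0.1602, 0.1948]
eef_rot: [[-0.047, 0.005, 0.999], [-0.999, -0.0, -0.047], [0.0, -1.0, 0.005]]
wrist_force: [-0.9, 0.8, -0.4]
opening: 0.0161
```

Emit:
send_rows(targets=[{"fingers": 0, "delta_pos": [0, 0.04, -0.01], "twist": [0, 0, 0]}, {"fingers": 0, "delta_pos": [0, 0.04, -0.02], "twist": [0, 0, 0]}])

```text
time: 21.1
ee_pos: [0.6483, 0.1607, 0.1944]
eef_rot: [[-0.049, 0.005, 0.999], [-0.999, -0.006, -0.049], [0.006, -1.0, 0.005]]
wrist_force: [-2.7, -4.3, 7.0]
opening: 0.0159
```

Emit:
send_rows(targets=[{"fingers": 0, "delta_pos": [0, 0, -0.03], "twist": [0, 0, 0]}, {"fingers": 0, "delta_pos": [0, 0, -0.03], "twist": [0, 0, 0]}])

```text
time: 21.3
ee_pos: [0.6484, 0.1606, 0.194]
eef_rot: [[-0.05, 0.006, 0.999], [-0.999, -0.007, -0.05], [0.007, -1.0, 0.006]]
wrist_force: [-4.0, -1.9, 8.0]
opening: 0.0163
```

```bash
python3 look.py q1 side 128 178 77 60
```

```text
21.3 [0.6484, 0.1606, 0.194] F [-4.04, -1.89, 8.0] T [-0.54, 0.93, 0.04] op 0.0163
[[-0.05, 0.0058, 0.9987], [-0.9987, -0.0069, -0.05], [0.0066, -1.0, 0.0062]]
scale 10.0
```

View pics/q1.png

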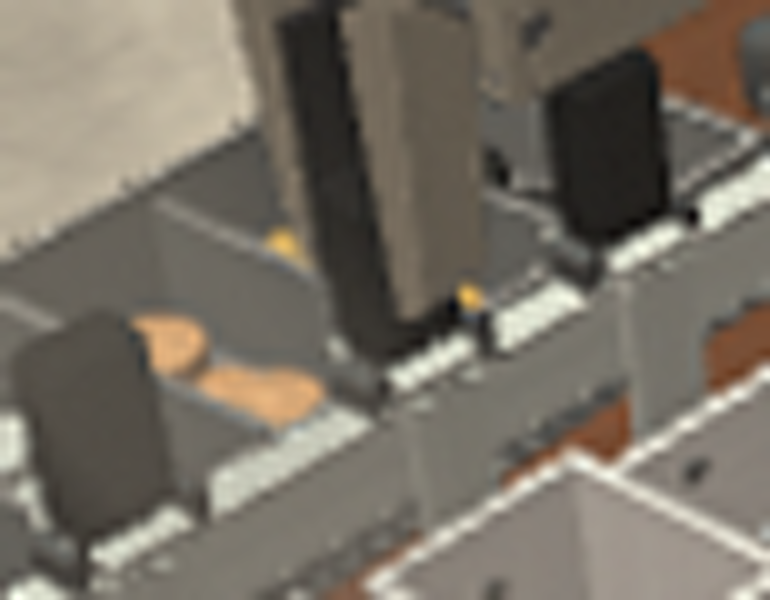

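```bash
cat > edge.py <<'E'
from h import *
import cv2,sys
g=cv2.cvtColor(cv2.imread(sys.argv[1]),cv2.COLOR_BGR2GRAY).astype(float)
c=np.array([.6463,.1585,.175]);a=np.radians(-2.8);X=np.array([np.cos(a),np.sin(a),0]);Y=np.array([-np.sin(a),np.cos(a),0])
def edge(u,v0):
    b=max(range(int(v0)-4,int(v0)+5),key=lambda v:g[v,u]-g[v+1,u]); w=np.clip([g[k,u]-g[k+1,u] for k in(b-1,b,b+1)],0,None)
    return b+.5+(w[2]-w[0])/sum(w)
for n,y0,z,xe in(("bar",.03,.175,-.006),("bar",-.030,.175,-.006),("free",0.001,.181,-.0105),("deep",-.0615,.181,-.0105),("tall",.0785,.181,-.0105)):
    r=[]
    for yy in np.linspace(y0-.006,y0+.006,9):
        p=proj("side",c+xe*X+yy*Y+[0,0,z-.175]); u=int(round(p[0])); q=plane("side",u,edge(u,p[1]),z)-c; r.append(q@X*1000)
    print(n,"median rack x mm %.1f"%np.median(r),np.round(r,1).tolist())
E
for f in side0 p1_full q1_full; do echo $f; python3 edge.py pics/$f.png; done
python3 - <<'E'
import cv2
a=cv2.imread("pics/q1_full.png"); cv2.imwrite("pics/q1y.png",cv2.resize(a[215:290,130:240],None,fx=7,fy=7,interpolation=cv2.INTER_CUBIC))
E
```

```text
side0
bar median rack x mm -7.2 [-7.1, -7.1, -7.6, -7.6, -7.2, -7.2, -7.1, -7.1, -7.8]
bar median rack x mm -7.3 [-6.8, -6.9, -6.9, -7.7, -7.7, -7.3, -7.3, -7.6, -7.6]
free median rack x mm -14.6 [-14.8, -14.8, -14.6, -14.4, -14.4, -14.3, -14.3, -15.0, -15.0]
deep median rack x mm -11.9 [-12.0, -12.0, -11.9, -11.9, -12.3, -12.3, -11.7, -11.7, -11.7]
tall median rack x mm -12.2 [-12.4, -12.2, -12.3, -12.3, -11.8, -11.8, -12.2, -11.8, -11.8]
p1_full
bar median rack x mm -7.2 [-7.1, -7.1, -7.5, -7.5, -7.2, -7.2, -7.1, -7.1, -7.7]
bar median rack x mm -7.3 [-6.8, -6.9, -6.9, -7.7, -7.7, -7.3, -7.3, -7.7, -7.7]
free median rack x mm -10.7 [-10.1, -10.1, -10.7, -10.6, -10.6, -11.1, -11.1, -11.0, -11.0]
deep median rack x mm -11.8 [-12.0, -12.0, -11.8, -11.8, -12.3, -12.3, -11.7, -11.7, -11.6]
tall median rack x mm -12.2 [-12.4, -12.2, -12.2, -12.2, -11.9, -11.9, -12.2, -11.8, -11.8]
q1_full
bar median rack x mm -7.2 [-7.1, -7.1, -7.6, -7.6, -7.2, -7.2, -7.1, -7.1, -7.7]
bar median rack x mm -7.3 [-6.8, -7.0, -7.0, -7.7, -7.7, -7.3, -7.3, -7.6, -7.6]
free median rack x mm -10.1 [-10.3, -10.3, -10.1, -9.9, -9.9, -10.2, -10.2, -9.5, -9.5]
deep median rack x mm -11.9 [-12.0, -12.0, -11.9, -11.9, -12.3, -12.3, -11.7, -11.7, -11.7]
tall median rack x mm -12.2 [-12.4, -12.2, -12.3, -12.3, -11.8, -11.8, -12.2, -11.8, -11.8]
```

View pics/q1y.png

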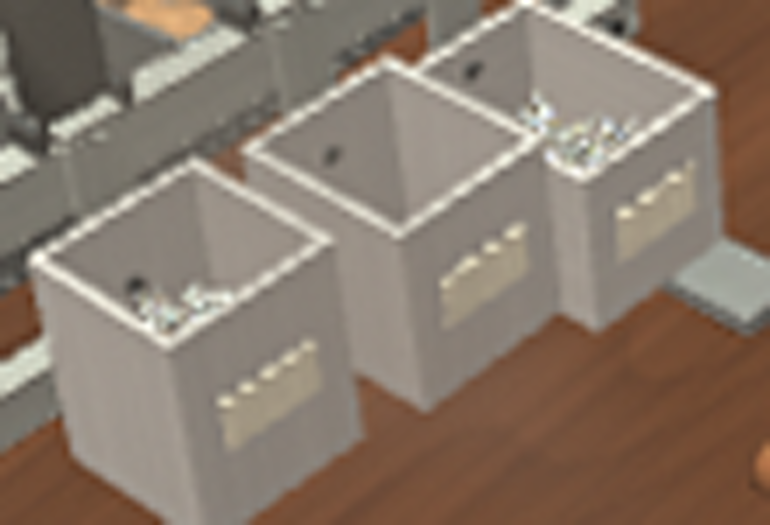

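Emit:
send_rows(targets=[{"fingers": 0, "delta_pos": [0, 0, 0.02], "twist": [0.03, 0.03, 0]}, {"fingers": 0.2, "delta_pos": [0, 0, 0], "twist": [0, 0, 0]}, {"fingers": 0.4, "delta_pos": [0, 0, 0], "twist": [0, 0, 0]}, {"fingers": 0.5, "delta_pos": [0, 0, 0], "twist": [0, 0, 0]}, {"fingers": 0.5, "delta_pos": [0, 0, 0.2], "twist": [0, 0, 0]}, {"fingers": 0.5, "delta_pos": [0, 0, 0.5], "twist": [0, 0, 0]}, {"fingers": 0.5, "delta_pos": [0, 0, 0.5], "twist": [0, 0, 0]}, {"fingers": 0.5, "delta_pos": [0, 0, 0.2], "twist": [0, 0, 0]}, {"fingers": 0, "delta_pos": [0, 0, 0], "twist": [0, 0, 0]}, {"fingers": 0, "delta_pos": [0, 0, 0], "twist": [0, 0, 0]}])

```text
time: 22.35
ee_pos: [0.6484, 0.1621, 0.2682]
eef_rot: [[-0.049, 0.003, 0.999], [-0.999, -0.001, -0.049], [0.001, -1.0, 0.003]]
wrist_force: [0.3, 0.4, -0.3]
opening: 0.0322
```

```bash
python3 look.py r1 side 128 178 77 60; python3 edge.py pics/r1_full.png; python3 - <<'E'
import cv2
a=cv2.imread("pics/r1_full.png"); cv2.imwrite("pics/r1y.png",cv2.resize(a[215:290,130:240],None,fx=7,fy=7,interpolation=cv2.INTER_CUBIC))
E
```

```text
22.35 [0.6484, 0.1621, 0.2682] F [0.27, 0.4, -0.31] T [-0.02, 0.02, 0.05] op 0.0322
[[-0.049, 0.0034, 0.9988], [-0.9988, -0.0013, -0.049], [0.0011, -1.0, 0.0034]]
scale 10.0
bar median rack x mm -7.2 [-7.1, -7.1, -7.5, -7.5, -7.2, -7.2, -7.1, -7.1, -7.7]
bar median rack x mm -7.3 [-6.8, -6.9, -6.9, -7.7, -7.7, -7.3, -7.3, -7.6, -7.6]
free median rack x mm -9.4 [-9.4, -9.4, -8.6, -9.4, -9.4, -9.4, -9.4, -9.4, -9.4]
deep median rack x mm -11.9 [-12.0, -12.0, -11.9, -11.9, -12.4, -12.4, -11.7, -11.7, -11.5]
tall median rack x mm -12.2 [-12.4, -12.2, -12.3, -12.3, -11.8, -11.8, -12.2, -11.8, -11.8]
```

View pics/r1.png

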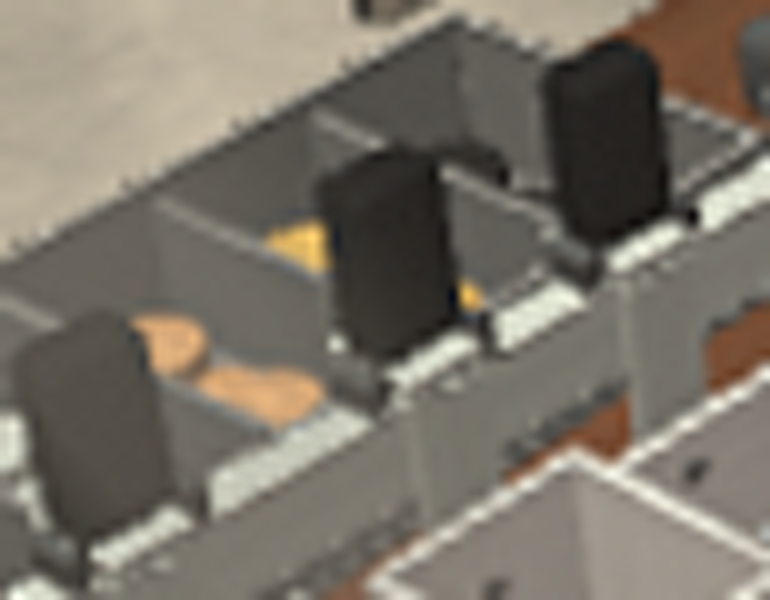

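View pics/r1y.png

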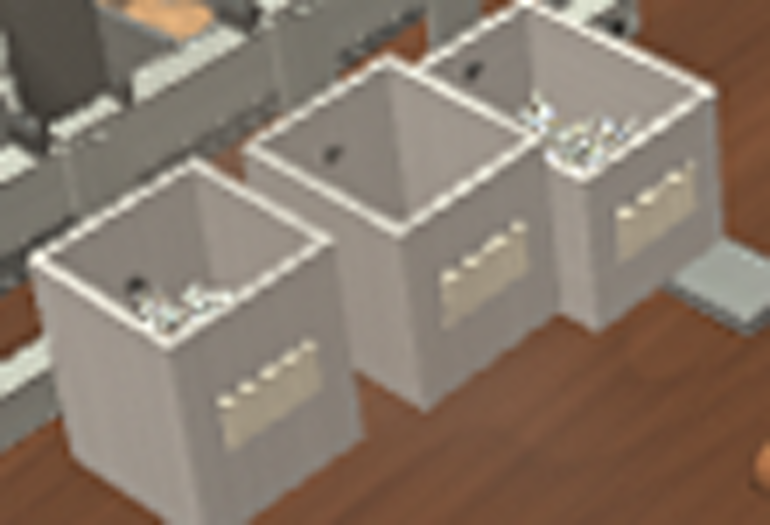

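Emit:
send_rows(targets=[{"fingers": 0, "delta_pos": [0, -0.04, -0.1], "twist": [0, 0, 0]}, {"fingers": 0, "delta_pos": [0, 0, -0.25], "twist": [0, 0, 0]}, {"fingers": 0, "delta_pos": [0, 0, -0.25], "twist": [0, 0, 0]}, {"fingers": 0, "delta_pos": [0, 0, 0], "twist": [0, 0, 0]}])

```text
time: 22.8
ee_pos: [0.6465, 0.1588, 0.2314]
eef_rot: [[-0.049, -0.003, 0.999], [-0.999, -0.003, -0.049], [0.003, -1.0, -0.003]]
wrist_force: [-0.6, -0.6, -0.5]
opening: 0.0004
```

```bash
python3 look.py s1 side 128 158 77 60
```

```text
22.8 [0.6465, 0.1588, 0.2314] F [-0.64, -0.57, -0.45] T [-0.04, -0.07, 0.03] op 0.0004
[[-0.0488, -0.0029, 0.9988], [-0.9988, -0.003, -0.0488], [0.0031, -1.0, -0.0028]]
scale 10.0
```

View pics/s1.png

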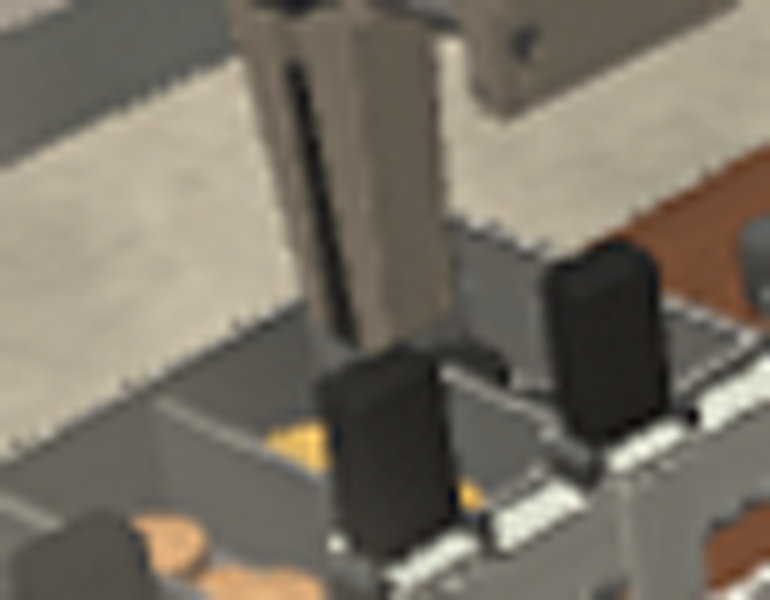

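The closed tips are just above the grip, centred. I'll come down to a light touch.

Emit:
send_rows(targets=[{"fingers": 0, "delta_pos": [0.02, 0, -0.06], "twist": [0, 0, 0]}, {"fingers": 0, "delta_pos": [0, 0, -0.02], "twist": [0, 0, 0]}])

```text
time: 23.05
ee_pos: [0.648, 0.1592, 0.2278]
eef_rot: [[-0.049, -0.002, 0.999], [-0.999, -0.002, -0.049], [0.002, -1.0, -0.002]]
wrist_force: [0.4, 0.7, -0.4]
opening: 0.0005
```

Emit:
send_rows(targets=[{"fingers": 0, "delta_pos": [0, 0, -0.04], "twist": [0, 0, 0]}, {"fingers": 0, "delta_pos": [0, 0, -0.02], "twist": [0, 0, 0]}])

```text
time: 23.25
ee_pos: [0.6484, 0.1595, 0.225]
eef_rot: [[-0.049, -0.001, 0.999], [-0.999, -0.002, -0.049], [0.002, -1.0, -0.001]]
wrist_force: [0.5, 0.6, 0.3]
opening: 0.0005
```

Emit:
send_rows(targets=[{"fingers": 0, "delta_pos": [0, 0, -0.03], "twist": [0, 0, 0]}, {"fingers": 0, "delta_pos": [0, 0, -0.02], "twist": [0, 0, 0]}])

```text
time: 23.45
ee_pos: [0.6486, 0.1596, 0.2228]
eef_rot: [[-0.049, -0.0, 0.999], [-0.999, -0.002, -0.049], [0.002, -1.0, -0.0]]
wrist_force: [-0.1, -0.1, 0.2]
opening: 0.0005
```

Emit:
send_rows(targets=[{"fingers": 0, "delta_pos": [0, 0, -0.03], "twist": [0, 0, 0]}, {"fingers": 0, "delta_pos": [0, 0, -0.02], "twist": [0, 0, 0]}])

```text
time: 23.65
ee_pos: [0.6488, 0.1597, 0.2211]
eef_rot: [[-0.049, 0.001, 0.999], [-0.999, -0.002, -0.049], [0.002, -1.0, 0.001]]
wrist_force: [-0.8, -0.9, 5.7]
opening: 0.0008
```

Emit:
send_rows(targets=[{"fingers": 0, "delta_pos": [0, 0, -0.03], "twist": [0, 0, 0]}, {"fingers": 0, "delta_pos": [0, 0, -0.02], "twist": [0, 0, 0]}])

```text
time: 23.85
ee_pos: [0.6493, 0.1596, 0.2209]
eef_rot: [[-0.049, 0.003, 0.999], [-0.999, -0.002, -0.049], [0.002, -1.0, 0.003]]
wrist_force: [-2.1, -0.6, 4.7]
opening: 0.0005
```

Emit:
send_rows(targets=[{"fingers": 0, "delta_pos": [0, 0, -0.03], "twist": [0, 0, 0]}, {"fingers": 0, "delta_pos": [0, 0, -0.02], "twist": [0, 0, 0]}])

```text
time: 24.05
ee_pos: [0.6495, 0.1597, 0.2209]
eef_rot: [[-0.049, 0.004, 0.999], [-0.999, -0.003, -0.049], [0.003, -1.0, 0.005]]
wrist_force: [-1.7, -0.2, 5.2]
opening: 0.0008
```

Emit:
send_rows(targets=[{"fingers": 0, "delta_pos": [-0.02, 0, -0.04], "twist": [0, 0.03, 0]}, {"fingers": 0, "delta_pos": [0, 0, -0.05], "twist": [0, 0, 0]}])

```text
time: 24.25
ee_pos: [0.6499, 0.1598, 0.2205]
eef_rot: [[-0.05, 0.006, 0.999], [-0.999, -0.003, -0.05], [0.003, -1.0, 0.007]]
wrist_force: [-1.4, -1.7, 12.5]
opening: 0.0004
```

```bash
python3 look.py t1 side 128 178 77 60; python3 edge.py pics/t1_full.png
```

```text
24.25 [0.6499, 0.1598, 0.2205] F [-1.42, -1.73, 12.47] T [-0.57, 0.55, 0.01] op 0.0004
[[-0.0496, 0.0064, 0.9987], [-0.9988, -0.0033, -0.0496], [0.003, -1.0, 0.0065]]
scale 10.0
bar median rack x mm -7.3 [-7.2, -7.2, -7.6, -7.6, -7.3, -7.3, -7.1, -7.1, -7.7]
bar median rack x mm -7.3 [-6.8, -7.0, -7.0, -7.7, -7.7, -7.3, -7.3, -7.6, -7.6]
free median rack x mm -10.1 [-10.4, -10.4, -10.1, -9.9, -9.9, -10.1, -10.1, -9.4, -9.4]
deep median rack x mm -11.9 [-12.0, -12.0, -11.9, -11.9, -12.5, -12.5, -11.7, -11.7, -11.6]
tall median rack x mm -12.2 [-12.4, -12.2, -12.3, -12.3, -11.8, -11.8, -12.2, -11.9, -11.9]
```

View pics/t1.png

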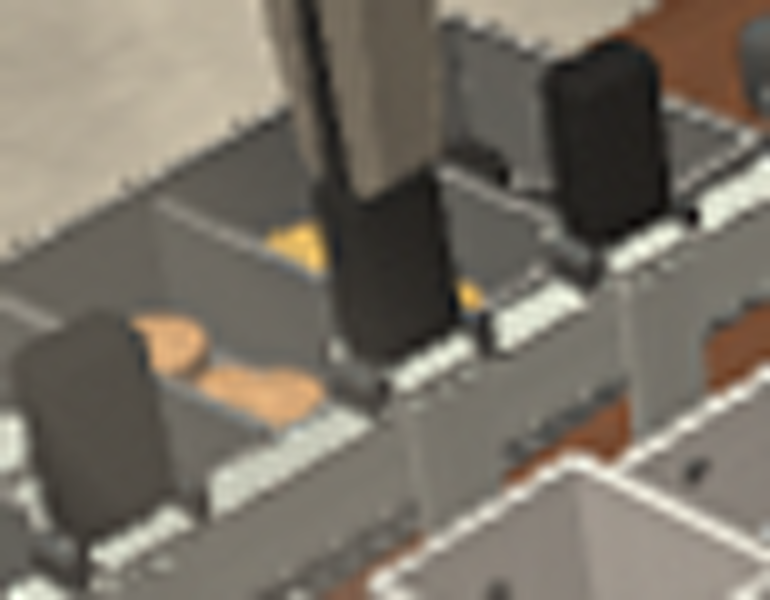

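It is solid under about 12 N: nothing moves further and the neighbours have not changed. I'll retract straight up and check the final state.

Emit:
send_rows(targets=[{"fingers": 0, "delta_pos": [0, 0, 0.05], "twist": [0, 0, 0]}, {"fingers": 0, "delta_pos": [0, 0, 0.3], "twist": [0, 0, 0]}, {"fingers": 0, "delta_pos": [0, 0, 0.6], "twist": [0, 0, 0]}, {"fingers": 0, "delta_pos": [-0.2, -0.3, 0.7], "twist": [0, 0, 0]}, {"fingers": 0, "delta_pos": [-0.4, -0.8, 0.5], "twist": [0, 0, 0]}, {"fingers": 0, "delta_pos": [-0.4, -0.9, 0], "twist": [0, 0, 0]}, {"fingers": 0, "delta_pos": [-0.4, -0.9, 0], "twist": [0, 0, 0]}, {"fingers": 0, "delta_pos": [-0.4, -0.9, 0], "twist": [0, 0, 0]}, {"fingers": 0, "delta_pos": [-0.3, -0.8, 0], "twist": [0, 0, 0]}, {"fingers": 0, "delta_pos": [0, 0, 0], "twist": [0, 0, 0]}])

```text
time: 25.3
ee_pos: [0.5397, -0.0745, 0.3375]
eef_rot: [[-0.044, 0.011, 0.999], [-0.999, -0.002, -0.044], [0.002, -1.0, 0.011]]
wrist_force: [-0.4, 0.2, -0.5]
opening: 0.0005
```

```bash
python3 look.py u1 side 110 165 160 120; python3 look.py u1t top 155 130 130 75; python3 edge.py pics/u1_full.png
```

```text
25.3 [0.5397, -0.0745, 0.3375] F [-0.37, 0.21, -0.48] T [-0.03, -0.08, 0.03] op 0.0005
[[-0.0442, 0.0107, 0.999], [-0.999, -0.0024, -0.0442], [0.0019, -0.9999, 0.0108]]
scale 5.0
25.35 [0.5406, -0.0712, 0.3378] F [0.16, -0.45, 0.68] T [0.02, -0.04, -0.07] op 0.0005
[[-0.0407, 0.0119, 0.9991], [-0.9992, -0.0005, -0.0407], [-0.0, -0.9999, 0.0119]]
scale 6.153846153846154
bar median rack x mm -7.1 [-7.1, -7.1, -7.6, -7.6, -7.1, -7.1, -7.1, -7.1, -7.7]
bar median rack x mm -7.3 [-6.8, -7.0, -7.0, -7.7, -7.7, -7.3, -7.3, -7.6, -7.6]
free median rack x mm -10.7 [-10.9, -10.9, -10.5, -10.0, -10.0, -10.7, -10.7, -10.8, -10.8]
deep median rack x mm -11.8 [-12.0, -12.0, -11.8, -11.8, -12.4, -12.4, -11.7, -11.7, -11.7]
tall median rack x mm -12.2 [-12.4, -12.2, -12.3, -12.3, -11.8, -11.8, -12.2, -11.8, -11.8]
```

View pics/u1.png

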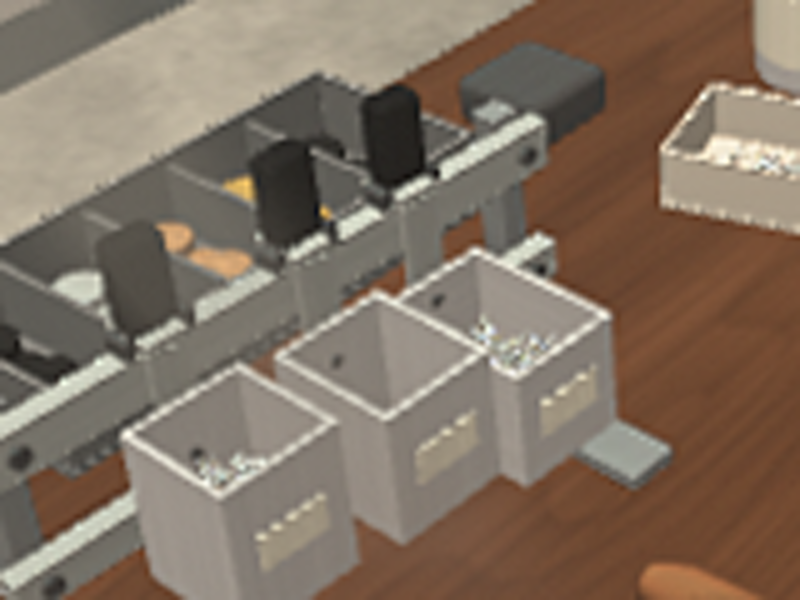

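View pics/u1t.png

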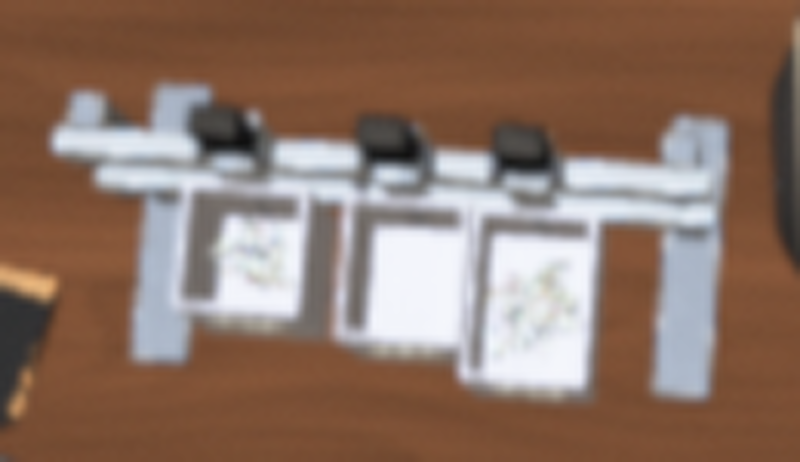

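The final views show the bin hanging upright in the free clip. The plate edge reads −10.7 mm, now within about 1 mm of the neighbours' −11.8 and −12.2 mm. In the top view its grip (388,137) lies on the line through theirs. I'll check the rest of the bench and hand in.

```bash
python3 - <<'E'
import cv2,numpy as np
from station import arm
a=cv2.imread("pics/side0.png");b=cv2.imread("pics/u1_full.png")
d=(cv2.absdiff(a,b).max(2)>40).astype(np.uint8); n,_,st,_=cv2.connectedComponentsWithStats(d)
print([tuple(int(v) for v in s) for s in st[1:] if s[4]>25])
s=arm.sense(); print(s["time"],np.round(s["wrist_force"],1))
print(arm.finish_job())
E
```

```text
[(230, 0, 90, 121, 4658), (464, 0, 96, 284, 8938), (483, 113, 10, 15, 91), (293, 181, 39, 64, 1249), (160, 193, 16, 26, 232), (165, 223, 44, 51, 870), (545, 269, 15, 15, 136), (551, 291, 9, 16, 83)]
25.4 [0.5 0.9 0.6]
the job is handed in; nothing more can be done
None
```

The empty bin is back on the rack, hanging in the free clip between the two full bins, and I handed the job in at 25.4 s. I gripped it across x, carried it over, lowered the hook onto the left lug of the free clip and slid it right until it dropped in. The clip sits about 8 mm right of the rack's middle.

- **Forces:** the highest wrist force I read was about 14 N.
- **Re-seating:** after the first release the bin leaned about 2–3° toward the deep bin and looked about 1 mm high. I took it again with a light 6 N grip, nudged it left in the clip and pressed its top with about 12 N; it was solid.
- **Last checks:** the bin hangs upright and its grip lines up with the neighbours' in the top view. Its hook-plate edge reads −10.7 mm against their −11.8 and −12.2 mm, within about 1 mm. A before-and-after comparison of the side view shows change only at the arm, the bin's old place and the free place.
- **Disagreements:**
  - The fingertips appeared about 25 mm higher in the pictures than the reported TCP and stated tip offset predict, so I set the grasp depth by eye.
  - The drop from lug to bar measured about 8.7 mm instead of 10. I put that down to slight slip in the pads, but a remaining height error of up to 1 mm cannot be ruled out.

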